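# Build a battery pack from the test cradle into its case

## Robot

A 6-joint arm with a two-finger parallel gripper is mounted at the origin on the work surface. World frame = base frame: x ahead of the robot, y to its left, z up, the work surface at z = 0. Lengths are in m, angles in rad, forces in N, time in s.
With the tool pointing down it reaches from about 0.375 to 0.9 m from the base axis. Payload 3.1 kg.
Tool frame: the origin (TCP) lies between the finger pads; the fingertips stand manip.tcp_to_tips ahead of it and the grasp point (between the pads) lies 8 mm behind it (manip.tcp_to_tips is the distance from the TCP to the fingertips, in m); z points along the fingers, y is the line along which they close (so a half turn about z gives the same grasp; the last joint's range is limited). The gripper opens to 87 mm and grips with 3 to 60 N. Pads are 19 mm wide; open, the fingers measure 117 mm over their backs; the gripper's body (75 mm by 190 mm) begins 51 mm behind the grasp point.
Start: joints at [1.034, 0.527, 1.433, -0, 1.181, -0.178], TCP at [0.219, 0.585, 0.234] pointing down, gripper open.
Joint ranges: [-3.08, 3.08], [-0.75, 2.2], [0.22, 2.44], [-1.43, 4.57], [0, 2.65], [-2.85, 2.85]. Speed limits (rad/s): [2.79, 2.79, 3.14, 3.14, 3.14, 3.14].

## Interface

Orientations are given as a rotation vector (axis times angle).
In Python, from bench import manip gives the robot as it stands. The module is installed in compiled form; this text tells all that it offers.
- The arm moves only by the tool servo_tool, never from a script. Its arguments are lists of equal length, an entry for each row: "dp": the shift along the tool's x, y, z in cm, a list of three; "rotation": the turn, a rotation vector about the tool's x, y, z in rad, a list of three. In form: {"dp": [[dx, dy, dz], ...], "rotation": [[wx, wy, wz], ...]}. A call has 1 to 5 rows; each row shifts and turns the commanded pose from where the row before left it, along the tool's axes as they then stand; what a row does not reach is not made up. A row lasts 1/8 s, in which the tool goes at most 62.5 mm and 10.7 degrees, less where a joint would pass 70% of its speed; a pose out of reach is approached as far as the arm can. A call with a gripper value outside its range is refused whole. "gripper" is the opening, from 0 (shut) to 1 (fully open), set as the call begins (left out, the last holds). The fingers move at their own pace and stop on an object; the grip force is fixed at half the most. Time passes only in rows, so rows that do not move let the fingers close. It gives the time, the measured TCP pose, the force, the opening and the grip force at its end, in the units of the state.
- manip.sense(): the state, without advancing time (a new reading comes with each control period).
- manip.snapshot(name): name is "scene" or "top"; returns the picture (384x512x3 uint8, blue, green, red); there is no depth.
- manip.calibration(name): a dict with "fx", "fy", "cx", "cy" (pixels), "distortion" ([k1, k2, p1, p2, k3] as OpenCV has them; the pictures are not rectified), "view" (4x4, takes a point from world to camera coordinates). Camera axes: x right, y down, z forward; pixel columns grow to the right and rows downward; lengths in m; the calibration is good to about 2 mm. A picture is of the moment at which its call begins. calibration takes no time and is no camera call.
- manip.hand_in(): hands the job in; it is judged then, once.
The state is a dict: "t": time; "q": joint angles; "joint_vel": joint speeds; "tau": joint torques, N m; "position": TCP position; "ee_rot": TCP orientation; "wrist_force": force on the tool from outside, world axes, zero at the start; "torque": the same for the moment, N m; "grip_width": opening from 0.0 (shut) to 1.0 (fully open); "grasp_force": force on a finger pad.
Only numpy, scipy, OpenCV 4.12 (cv2) and the standard library are available. Lean on these libraries where they do the work, as an engineer would, in place of code of your own. Each camera call takes 0.05 s, during which the arm holds its last target. There are 200 camera calls.

## Task

Put a battery pack together in the pinned assembly nest, its parts lined up and stacked in this order: first set the shallow tray flat between the nest's pins; then swing the test cradle's hold-down bar up past upright, slide the cell block away from the contact head, out from under its hood, before you lift it, and set it gently down, upright, into the tray. Lay the protection board flat and centred on top of the cells with its heat sink up, and last lower the deep cover over it all until it sits squarely on the tray's rim. Leave the tape roll and the screw box where they are, and never tip the cell block over.

Things in the scene. Friction and masses are not known exactly. Their poses are not given: they have to be found in the camera images.
- tray_center (a point): Shallow open tray, lower half of the pack case: dark grey plastic, 118 x 58 x 13 mm, open side up. Floor 3 mm thick, walls 5 mm thick standing 10 mm above the floor (inside 108 x 48 mm). Point: its centre, 6.5 mm above its underside; x along its length. Either way round is right. 70 g.
- block_center (a point): Cell block: ten round grey cells standing in 2 rows between black holders, 100 x 40 x 68 mm high, 0.4-0.6 kg. Starts on the cradle's bed under the bar. Upper and lower edges bevelled 3 mm in over 7 mm; flat sides between, gripped across the 40 mm; fingers stay above tray walls. 4 mm play all round in the tray, stands on its floor. Point: its centre, 34 mm up; x along its length, either way round.
- board_center (a point): Protection board: green board 90 x 34 x 3 mm with a finned aluminium heat sink 50 x 18 mm, 14 mm high, on its middle (17 mm high in all). Grip the heat sink across its 18 mm: the board sticks out 8 mm on either side below the fingers. Point: its centre, 8.5 mm above its underside; x along its length. Either way round is right. 50 g.
- cover_center (a point): Deep cover, upper part of the case: light grey plastic, 113 x 53 x 81 mm high, standing open side down, blank white label on each long side. Walls 2.5 mm, top 3 mm: inside 108 x 48 mm, 78 mm deep; it clears the block by 4 mm all round and rests on the tray's rim. Point: its centre, 40.5 mm above its lower edge; x along its length. Either way round is right. 100 g.
- nest_seat (a point): Assembly nest, fixed: aluminium plate 170 x 100 x 10 mm with six taper-nosed steel pins, 8 mm thick and 12 mm high, round the tray's place: two on each long side, 42 mm either side of the middle, one at each end, all 4 mm clear of a centred tray. Point: centre of the plate's top face, on which the tray lies; x along the plate and the seated tray.
- cradle_bed (a point): Test cradle, fixed: grey base, rails 8 mm high. Point: on the bed's top (12 mm above the table) under the block's middle at the start; x along the cradle to the contact head. The head's hood, 2 mm over the block, covers its last 15 mm; its top is 80 mm above the bed. The block slides out to -x (open; bed reaches 105 mm to -x). Bar's hinge axis, along y: 85 mm to +x of the point, 96 mm above it.
- bar (a joint): Angle of the cradle's steel hold-down bar, rad: 0 level over the block (starts at 0 to 0.05); 1.57 upright; stop at 1.9. It grows as the front end swings up and back over the contact head. Hinge friction about 0.2 N m: the bar stays where it is left.
- bar_knob (a point): Centre of the black ball knob, 24 mm in diameter, on the front end of the hold-down bar, 70 mm to -x of the block's centre at the start. From the hinge axis: 155 mm along the bar and, with the bar level, 10 mm higher. Pinched from above across the cradle's y it turns between the fingers, so it can be led round its arc with the gripper pointing down. The bar behind it is 14 mm wide.
- tape_roll: Bystander: roll of amber tape lying flat, 66 mm in diameter, 22 mm high, hole 40 mm. Origin at the centre of its underside. To be left where it is.
- screw_box: Bystander: open grey box of screws with one divider, 85 x 65 x 28 mm. Origin at the centre of its underside. To be left where it is.
There are look-alikes about, which are no part of the job. There is more than one size of the part that bears board_center; the job needs the smaller. What is shaped like the part that bears nest_seat but purple is not meant.

How it is judged:
By the outcome, as a careful person would: the job done as asked, in the order asked, and still so for the second after the job is handed in, with the robot touching nothing.
It also fails if it takes over 147 s, if anything falls off the work surface, if the arm or the gripper's body presses on something with over 40 N, if the wrist force passes 120 N, or if a joint passes its speed limit or range.

## Working session

There is one attempt and no reset: what is moved stays moved. The work goes in short steps, Python scripts to look and compute and a tool call to move; the robot and the scene stay as the last step left them, time stands still between calls to the robot, and variables do not carry over. Pictures are saved under pics/ and viewed, at most 14 in all, crops included, and the job is handed in when it is done.

Besides the shell and the picture viewer there is one more tool, called after "Emit:" by a JSON object that holds its "fn" and its "kwargs". servo_tool: Moves the arm, as the interface text tells. Its arguments: {"type":"object","properties":{"dp":{"type":"array"},"rotation":{"type":"array"},"gripper":{"type":"number"}},"required":["dp","rotation"]}

```bash
mkdir -p pics
python3 - <<'E'
from bench import manip
import cv2,numpy as np
print(manip.tcp_to_tips, manip.sense())
for n in("scene","top"):
    im=manip.snapshot(n); cv2.imwrite(f"pics/{n}0.png",im)
    c=manip.calibration(n); print(n,{k:np.round(v,4).tolist() for k,v in c.items()})
    cv2.imwrite(f"pics/{n}0v.png",cv2.resize(im,(800,600),interpolation=cv2.INTER_CUBIC))
E
```

```text
0.011 {'t': 0.0, 'q': array([ 1.03451479e+00,  5.28443224e-01,  1.43386854e+00, -4.27714913e-05,
        1.18143226e+00, -1.78520704e-01]), 'joint_vel': array([-1.11316788e-03,  1.75292962e-04, -5.98642873e-05, -4.86117386e-04,
       -1.42704852e-03,  1.22332125e-03]), 'tau': array([ 1.30752604e-03, -4.40028727e+01, -1.76593101e+01,  6.33817725e-02,
        5.79895510e-02, -1.52559260e-04]), 'position': array([0.21849138, 0.58481409, 0.23259647]), 'ee_rot': array([-0.55882443, -3.09076267,  0.00318682]), 'wrist_force': array([ 0.82739952, -0.16884641, -0.28764814]), 'torque': array([-0.05266625, -0.01762439,  0.01142338]), 'grasp_force': 0.0, 'grip_width': 1.0033310434623819}
scene {'fx': 449.9396, 'fy': 449.9396, 'cx': 257.0972, 'cy': 191.601, 'distortion': [-0.0298, 0.0, 0.0, 0.0, 0.0], 'view': [[0.8896, 0.4568, -0.006, -0.4764], [0.2393, -0.4772, -0.8456, -0.0449], [-0.3891, 0.7508, -0.5338, 1.4788], [0.0, 0.0, 0.0, 1.0]]}
top {'fx': 451.3751, 'fy': 451.3751, 'cx': 250.36, 'cy': 187.7662, 'distortion': [-0.0422, 0.0, 0.0, 0.0, 0.0], 'view': [[0.0288, -0.9995, -0.013, -0.0095], [-0.9985, -0.0282, -0.0466, 0.5241], [0.0462, 0.0143, -0.9988, 1.4288], [0.0, 0.0, 0.0, 1.0]]}
```

View pics/scene0v.png

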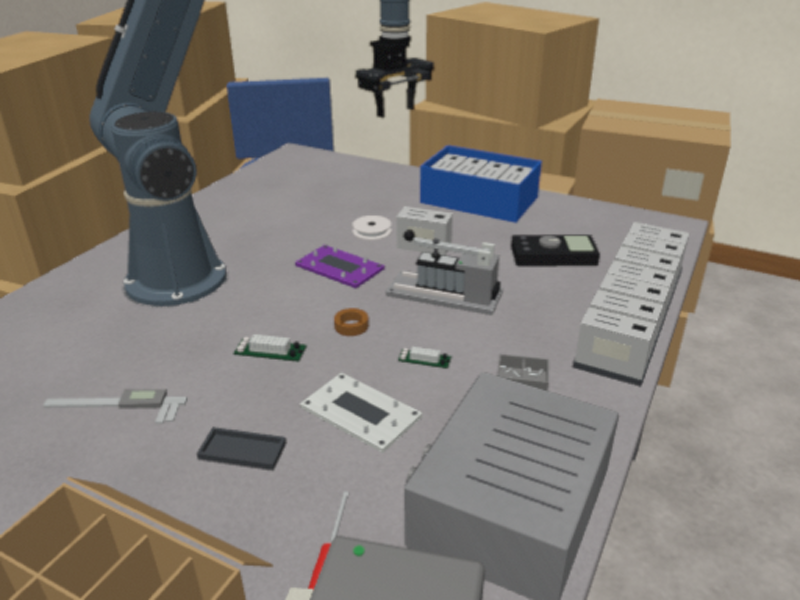

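View pics/top0v.png

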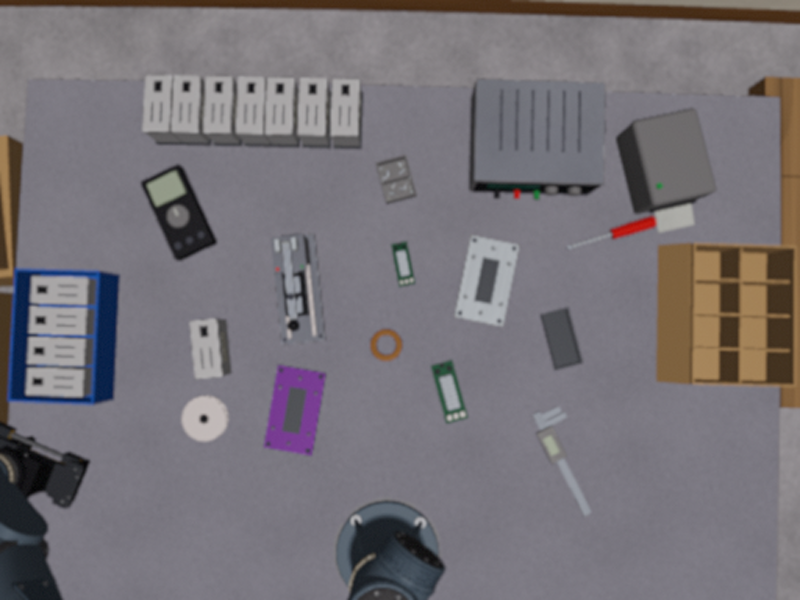

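The scene view shows the overall layout. In the 800x600 top view I see the tray at (561,338), white nest (488,280), small board (402,264), cradle (298,287) with knob (293,325), and the cover (206,348). The purple nest and the larger board at (449,391) are decoys.

```bash
cat > h.py <<'E'
import cv2,numpy as np
from bench import manip
from scipy.spatial.transform import Rotation as R
def cal(n):
    c=manip.calibration(n); K=np.array([[c["fx"],0,c["cx"]],[0,c["fy"],c["cy"]],[0,0,1]]); return K,np.array(c["distortion"]),np.array(c["view"])
def onplane(n,px,z):
    K,d,V=cal(n); px=np.asarray(px,float).reshape(-1,1,2)
    u=cv2.undistortPoints(px,K,d).reshape(-1,2); r=np.c_[u,np.ones(len(u))]@V[:3,:3]
    o=-V[:3,:3].T@V[:3,3]; z=np.broadcast_to(z,len(r)); return o+r*((z-o[2])/r[:,2])[:,None]
def proj(n,P):
    K,d,V=cal(n); return cv2.projectPoints(np.asarray(P,float).reshape(-1,1,3),cv2.Rodrigues(V[:3,:3])[0],V[:3,3],K,d)[0].reshape(-1,2)
def rect(n,mask,z,off=(0,0)):
    "largest contour -> on plane: centre, sizes(mm), angle of long axis(deg)"
    cs,_=cv2.findContours(mask.astype(np.uint8),cv2.RETR_EXTERNAL,cv2.CHAIN_APPROX_NONE)
    c=max(cs,key=cv2.contourArea).reshape(-1,2)+np.array(off)
    W=onplane(n,c,z)[:,:2]; (ct,(w,h),a)=cv2.minAreaRect((W*1000).astype(np.float32))
    if h>w: w,h,a=h,w,a+90
    return np.round(ct,1),round(w,1),round(h,1),round((a+90)%180-90,1),len(c)
def mv(goal,yaw=None):
    "shift in tool cm and yaw turn from measured pose to a goal (TCP), tool pointing down, y axis at yaw"
    s=manip.sense(); T=R.from_rotvec(s["ee_rot"]); print("pos",np.round(s["position"]*1000,1),"toolY",np.round(T.as_matrix()[:,1],3),"t",round(s["t"],2))
    print("dp cm",np.round(T.inv().apply(np.array(goal)-s["position"])*100,2))
    if yaw is not None:
        for y in(yaw,yaw+np.pi):
            Y=np.array([np.cos(y),np.sin(y),0]);Z=np.array([0,0,-1.]);G=np.c_[np.cross(Y,Z),Y,Z]
            print("rot",np.round((T.inv()*R.from_matrix(G)).as_rotvec(),3))
E
python3 - <<'E'
from h import *
im=cv2.imread("pics/top0.png"); hsv=cv2.cvtColor(im,cv2.COLOR_BGR2HSV); g=im.max(2).astype(int)
def crop(x0,x1,y0,y1): return slice(y0,y1),slice(x0,x1)
B={"cradle":(165,215,140,225),"nest":(285,340,145,215),"tray":(340,380,190,240),"board":(245,270,150,190),"cover":(115,155,198,248)}
tiles=[]
for k,b in B.items(): 
    t=cv2.resize(im[crop(*b)],None,fx=6 if k!='cradle' else 7,fy=6 if k!='cradle' else 7,interpolation=cv2.INTER_CUBIC); tiles.append(t)
cv=np.zeros((600,800,3),np.uint8); 
c=tiles[0];cv[:595,:350]=c
cv[0:300,350:590]=tiles[2];cv[300:600,350:590]=tiles[4];cv[:240,600:750]=tiles[3]
cv2.imwrite("pics/m1.png",cv)
for k,v in(("tablecol",im[230,250]),("tray",im[216,359]),("board",im[155,257]),("nest",im[165,300])):print(k,v)
for z,b,m in((.013,"tray",g<95),(.003,"board",(hsv[...,1]>60)&(hsv[...,0]>40)&(hsv[...,0]<90)),(.010,"nest",g>170),(.081,"cover",g>165)):
    print(b,rect("top",m[crop(*B[b])],z,(B[b][0],B[b][2])))
b=B["board"]; print("sink",rect("top",(g>150)[crop(245,270,158,178)],.017,(245,158)))
E
```

```text
tablecol [ 97 107 133]
tray [83 78 76]
board [77 85 67]
nest [180 176 172]
tray (array([ 442.4, -341.8]), 114.7, 57.7, 16.4, 100)
board (array([618.2,  -8.2]), 28.2, 20.4, -74.3, 31)
nest (array([ 556.7, -187.7]), 166.0, 96.3, -9.8, 152)
cover (array([403. , 363.8]), 108.7, 48.9, 7.8, 98)
sink (array([587.6, -15.5]), 47.0, 15.6, 12.9, 34)
```

View pics/m1.png

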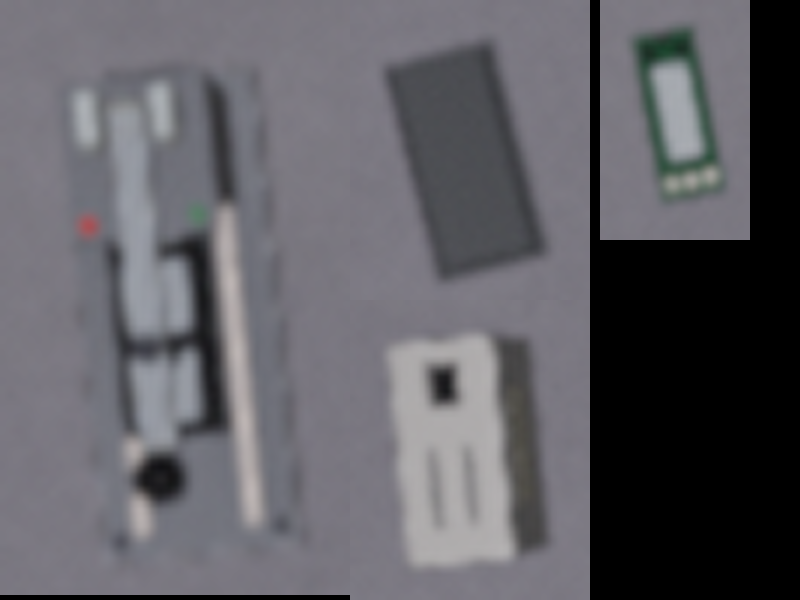

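The mosaic shows the cradle with its head at top and the rail cream-coloured, the knob black at crop (160,478), about (188,208) in the full picture; tray, cover and board rectangles match their given sizes.

Run:
```python
from h import *
from scipy.optimize import least_squares
T=cv2.imread("pics/top0.png"); S=cv2.imread("pics/scene0.png")
def dark(im,x0,x1,y0,y1,th):
    m=(im[y0:y1,x0:x1].max(2)<th).astype(np.uint8); cs,_=cv2.findContours(m,0,1); c=max(cs,key=cv2.contourArea); (u,v),r=cv2.minEnclosingCircle(c); M=np.argwhere(m); return np.array([M[:,1].mean()+x0,M[:,0].mean()+y0]),len(M),(u+x0,v+y0,r)
kt=dark(T,182,195,202,216,60); ks=dark(S,255,268,144,157,70); print(kt,ks)
P=least_squares(lambda p:np.r_[proj("top",p)[0]-kt[0],proj("scene",p)[0]-ks[0]],[.47,.2,.12]); print("knob",P.x*1000,P.fun)
# rail
hsv=cv2.cvtColor(T,cv2.COLOR_BGR2HSV); b,g,r=[T[...,i].astype(int) for i in range(3)]
m=((r>165)&(r-b>8)); m[:,:195]=0;m[:,203:]=0;m[:165]=0;m[:218]=m[:218]; m[218:]=0
q=np.argwhere(m)[:,::-1]; W=onplane("top",q,.020)[:,:2]*1000
vx,vy,x0,y0=cv2.fitLine(W.astype(np.float32),2,0,.01,.01).ravel(); print("rail",len(q),np.degrees(np.arctan2(vy,vx)),x0,y0,W.min(0),W.max(0))
# board outline
bb=T[150:190,245:270]; m=(np.abs(bb.astype(int)-np.array([97,107,133])).sum(2)>0)
h=hsv[150:190,245:270]; print("board",rect("top",cv2.morphologyEx(((h[...,0]>50)&(h[...,0]<95)&(h[...,1]>45)).astype(np.uint8),cv2.MORPH_CLOSE,np.ones((9,9))),.003,(245,150)))
# seat slot of nest
n=T[145:215,285:340].max(2); mm=np.zeros_like(n); mm[15:55,12:42]=(n<110)[15:55,12:42]; print("slot",rect("top",mm,.01,(285,145)))
up=cv2.resize(S[130:200,245:325],None,fx=9,fy=8.5,interpolation=cv2.INTER_CUBIC); cv2.imwrite("pics/m2.png",up)
```

```text
(array([187.5       , 207.78571429]), 28, (187.5, 207.75, 2.795184850692749)) (array([261.42424242, 150.24242424]), 33, (261.5, 150.16666650772095, 3.2059974670410156))
knob [454.7393274  187.97995573 119.50183197] [ 0.00073243  0.00142585  0.00165731 -0.00013462]
rail 5 9.145711 508.23303 170.2426 [480.39278462 164.19088805] [546.94337771 176.03638839]
board (array([593.4, -13.9]), 73.5, 30.9, 12.8, 58)
slot (array([ 557.4, -188.4]), 85.0, 29.5, -10.0, 66)
```

View pics/m2.png

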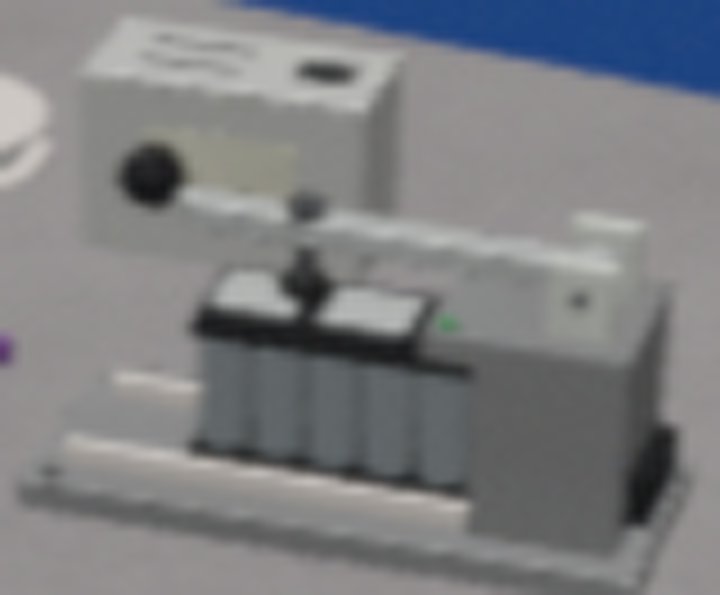

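The crop shows the bar level over the block, the knob at the left, the hood over the block's right end, and open bed to the left.

Run:
```python
from h import *
def c(p,o,s): return (np.array(p,float)+.5)/s-.5+np.array(o)
f=lambda p,z,o=(165,140),s=7: onplane("top",c(p,o,s),z)[:,:2]*1000
for n,p,z in(("bar",[(160,478),(125,103)],.115),("rail",[(224,205),(252,525)],.020),("rail2",[(131,440),(143,535)],.02),("headR",[(207,80),(207+2,205)],.092),("baseR",[(262,65),(300,545)],.006),("baseL",[(62,75),(115,555)],.006)):
    w=f(p,z); d=w[0]-w[1]; d=d if d[0]>0 else -d; print(n,w.round(1).tolist(),np.degrees(np.arctan2(d[1],d[0])).round(1),np.hypot(*d).round())
w=f([(632,38),(690,28),(722,188),(663,200)],.003,(245-100,150),6);print("board",w.mean(0),w)
T=cv2.imread("pics/top0.png")
for th in (8,14):
  b,r=T[...,0].astype(int),T[...,2].astype(int); m=(r-b>th)&(r>140); m[:,:192]=0; m[:,206:]=0;m[:168]=0;m[216:]=0
  q=np.argwhere(m)[:,::-1]; W=onplane("top",q,.020)[:,:2]*1000
  vx,vy,x0,y0=cv2.fitLine(W.astype(np.float32),2,0,.01,.01).ravel(); print("rail",len(q),np.degrees(np.arctan2(vy,vx)),x0,y0)
mv((.4424,-.3418,.2),None)
```

```text
bar [[454.5, 188.9], [613.7, 209.5]] 7.4 160.0
rail [[579.3, 178.5], [434.2, 160.8]] 7.0 146.0
rail2 [[471.1, 217.2], [428.2, 210.2]] 9.2 43.0
headR [[627.3, 178.1], [573.0, 175.3]] 2.9 54.0
baseR [[645.6, 165.1], [425.5, 140.2]] 6.5 222.0
baseL [[638.6, 257.5], [418.4, 225.0]] 8.4 223.0
board [587.341702  -15.1674931] [[627.29087287   9.99014873]
 [633.53875429 -21.0073271 ]
 [547.92950965 -40.52889158]
 [540.60767118  -9.12390247]]
rail 5 9.145711 508.23303 170.2426Traceback (most recent call last):
  File "<stdin>", line 10, in <module>
  File "h.py", line 8, in onplane
    u=cv2.undistortPoints(px,K,d).reshape(-1,2); r=np.c_[u,np.ones(len(u))]@V[:3,:3]
      ~~~~~~~~~~~~~~~~~~~^^^^^^^^
cv2.error: OpenCV(4.12.0) /io/opencv/modules/calib3d/src/undistort.dispatch.cpp:347: error: (-215:Assertion failed) CV_IS_MAT(_src) && CV_IS_MAT(_dst) && (_src->rows == 1 || _src->cols == 1) && (_dst->rows == 1 || _dst->cols == 1) && _src->cols + _src->rows - 1 == _dst->rows + _dst->cols - 1 && (CV_MAT_TYPE(_src->type) == CV_32FC2 || CV_MAT_TYPE(_src->type) == CV_64FC2) && (CV_MAT_TYPE(_dst->type) == CV_32FC2 || CV_MAT_TYPE(_dst->type) == CV_64FC2) in function 'cvUndistortPointsInternal'
```

```bash
cat >> h.py <<'E'
def G(yaw):
    Y=np.array([np.cos(yaw),np.sin(yaw),0]);Z=np.array([0,0,-1.]); return R.from_matrix(np.c_[np.cross(Y,Z),Y,Z])
def plan(*way,step=.055):
    "way: (x,y,z in mm, yaw of tool y in deg[, max step mm]); prints rows in groups of 5"
    s=manip.sense(); p=s["position"].copy(); T=R.from_rotvec(s["ee_rot"]); rows=[]
    print("t %.2f"%s["t"],"pos",(p*1000).round(1),"F",s["wrist_force"].round(1),"grip",round(s["grip_width"],3),round(s["grasp_force"],1),"q6 %.2f"%s["q"][5])
    for w in way:
        g=np.array(w[:3])/1000; st=w[4]/1000 if len(w)>4 else step; E=G(np.radians(w[3])); rv=(T.inv()*E).as_rotvec()
        n=int(max(np.ceil(np.linalg.norm(g-p)/st-1e-6),np.ceil(np.linalg.norm(rv)/.175),1)); p0=p.copy();T0=T
        for i in range(1,n+1):
            d=np.round(T.inv().apply(p0+(g-p0)*i/n-p)*100,2); T1=T0*R.from_rotvec(rv*i/n); r=np.round((T.inv()*T1).as_rotvec(),3)
            p=p+T.apply(d/100); T=T*R.from_rotvec(r); rows.append((d.tolist(),r.tolist()))
        rows[-1]=rows[-1]+(w,)
    for i in range(0,len(rows),5):
        k=rows[i:i+5]; print("dp",[r[0] for r in k],"rot",[r[1] for r in k],[r[2] for r in k if len(r)>2])
E
python3 -c "
from h import *
plan((420,350,240,90),(500,0,240,100),(442.4,-341.8,150,106.4),(442.4,-341.8,60,106.4))"
```

```text
t 0.10 pos [218.5 584.9 232.7] F [-0.   0.5 -0.4] grip 1.002 0.0 q6 -0.18
dp [[-4.52, -2.49, -0.12], [-4.35, -2.76, -0.12], [-4.19, -3.01, -0.12], [-4.0, -3.25, -0.12], [-3.8, -3.49, -0.12]] rot [[-0.0, -0.0, -0.06], [-0.001, -0.0, -0.059], [0.0, -0.0, -0.06], [-0.0, -0.0, -0.06], [-0.0, -0.001, -0.059]] []
dp [[-3.59, -3.71, -0.12], [-1.14, -5.0, -0.0], [-1.02, -5.03, -0.0], [-0.89, -5.05, -0.0], [-0.76, -5.07, -0.0]] rot [[-0.001, 0.0, -0.06], [0.0, 0.0, -0.025], [0.0, 0.0, -0.025], [0.0, 0.0, -0.025], [0.0, 0.0, -0.025]] [(420, 350, 240, 90)]
dp [[-0.64, -5.09, -0.0], [-0.51, -5.1, -0.0], [-0.39, -5.12, -0.01], [1.66, -4.67, 1.29], [1.73, -4.63, 1.28]] rot [[0.0, 0.0, -0.025], [0.0, 0.0, -0.024], [0.0, 0.0, -0.025], [0.0, 0.0, -0.016], [0.0, 0.0, -0.016]] [(500, 0, 240, 100)]
dp [[1.81, -4.61, 1.29], [1.88, -4.59, 1.28], [1.95, -4.55, 1.29], [2.02, -4.51, 1.28], [2.1, -4.49, 1.29]] rot [[0.0, 0.0, -0.016], [0.0, 0.0, -0.016], [0.0, 0.0, -0.016], [0.0, 0.0, -0.016], [0.0, 0.0, -0.016]] [(442.4, -341.8, 150, 106.4)]
dp [[0.0, -0.0, 4.5], [0.0, -0.0, 4.5]] rot [[0.0, 0.0, -0.0], [0.0, 0.0, -0.0]] [(442.4, -341.8, 60, 106.4)]
```

Emit:
{"fn": "servo_tool", "kwargs": {"dp": [[-4.5,-2.5,-0.1],[-4.35,-2.75,-0.1],[-4.2,-3.0,-0.1],[-4.0,-3.25,-0.1],[-3.8,-3.5,-0.1]], "rotation": [[0,0,-0.06],[0,0,-0.06],[0,0,-0.06],[0,0,-0.06],[0,0,-0.06]], "gripper": 1}}

```text
t: 0.72
position: [0.3874, 0.3884, 0.2383]
ee_rot: [-0.087, -3.14, 0.0]
wrist_force: [0.2, 0.2, 0.1]
grip_width: 1.0
grasp_force: 0.0
```

Emit:
{"fn": "servo_tool", "kwargs": {"dp": [[-3.6,-3.7,-0.1],[-1.15,-5.0,0],[-1.0,-5.0,0],[-0.9,-5.05,0],[-0.75,-5.05,0]], "rotation": [[0,0,-0.06],[0,0,-0.025],[0,0,-0.025],[0,0,-0.025],[0,0,-0.025]]}}

```text
t: 1.35
position: [0.4665, 0.1498, 0.2393]
ee_rot: [0.162, -3.137, -0.0]
wrist_force: [-0.7, 0.4, 0.4]
grip_width: 1.0
grasp_force: 0.0
```

Emit:
{"fn": "servo_tool", "kwargs": {"dp": [[-0.65,-5.1,0],[-0.5,-5.1,0],[-0.4,-5.1,0],[1.65,-4.65,1.3],[1.75,-4.65,1.3]], "rotation": [[0,0,-0.025],[0,0,-0.025],[0,0,-0.025],[0,0,-0.016],[0,0,-0.016]]}}

```text
t: 1.98
position: [0.4848, -0.0977, 0.2131]
ee_rot: [-0.329, 3.124, -0.0]
wrist_force: [0.9, -0.4, -1.0]
grip_width: 0.997
grasp_force: 0.0
```

Emit:
{"fn": "servo_tool", "kwargs": {"dp": [[1.8,-4.6,1.3],[1.9,-4.6,1.3],[1.95,-4.55,1.3],[2.0,-4.5,1.3],[2.1,-4.5,1.3]], "rotation": [[0,0,-0.016],[0,0,-0.016],[0,0,-0.016],[0,0,-0.016],[0,0,-0.016]]}}

```text
t: 2.6
position: [0.4441, -0.3418, 0.1478]
ee_rot: [0.453, -3.109, -0.001]
wrist_force: [1.1, 0.2, -0.2]
grip_width: 0.999
grasp_force: 0.0
```

Emit:
{"fn": "servo_tool", "kwargs": {"dp": [[0,0,3.0],[0,0,0],[0,0,0]], "rotation": [[0,0,0],[0,0,0],[0,0,0]]}}

```text
t: 2.98
position: [0.4448, -0.3399, 0.1189]
ee_rot: [0.454, -3.109, -0.0]
wrist_force: [-0.2, -0.4, 0.2]
grip_width: 1.0
grasp_force: 0.0
```

```bash
python3 -c "
from h import *
plan((442.4,-341.8,40,106.4),(442.4,-341.8,14,106.4,15))"
```

```text
t 2.98 pos [ 444.8 -339.9  118.9] F [-0.2 -0.4  0.2] grip 1.0 0.0 q6 -2.71
dp [[0.14, -0.06, 3.94], [0.14, -0.06, 3.95], [0.0, 0.0, 1.3], [0.0, 0.0, 1.3]] rot [[0.0, -0.0, 0.002], [0.0, -0.0, 0.002], [0.0, -0.0, -0.0], [0.0, -0.0, -0.0]] [(442.4, -341.8, 40, 106.4), (442.4, -341.8, 14, 106.4, 15)]
```

Emit:
{"fn": "servo_tool", "kwargs": {"dp": [[0.14,-0.06,4.0],[0.14,-0.06,4.0],[0,0,1.3],[0,0,1.2],[0,0,0]], "rotation": [[0,0,0.002],[0,0,0.002],[0,0,0],[0,0,0],[0,0,0]]}}

```text
t: 3.6
position: [0.4427, -0.3423, 0.0139]
ee_rot: [-0.447, 3.109, -0.001]
wrist_force: [0.6, 0.3, -0.6]
grip_width: 0.997
grasp_force: 0.0
```

Emit:
{"fn": "servo_tool", "kwargs": {"dp": [[0,0,0],[0,0,0],[0,0,0],[0,0,0],[0,0,0]], "rotation": [[0,0,0],[0,0,0],[0,0,0],[0,0,0],[0,0,0]], "gripper": 0.5}}

```text
t: 4.22
position: [0.4425, -0.3425, 0.0139]
ee_rot: [-0.447, 3.109, -0.001]
wrist_force: [0.2, 0.2, 2.0]
grip_width: 0.664
grasp_force: 30.0
```

```bash
python3 -c "
from h import *
plan((442.4,-341.8,60,106.4),(557,-188,60,80),(557,-188,35,80))
print(manip.sense()['q'])"
```

```text
t 4.22 pos [ 442.5 -342.5   13.9] F [0.2 0.2 2. ] grip 0.664 30.0 q6 -2.71
dp [[-0.01, 0.07, -4.61], [-3.84, 2.88, 0.0], [-3.48, 3.3, 0.0], [-3.07, 3.67, 0.01], [-2.64, 4.01, -0.0]] rot [[-0.001, 0.0, -0.001], [0.0, 0.0, 0.115], [0.0, 0.0, 0.115], [0.0, 0.0, 0.116], [0.0, 0.0, 0.115]] [(442.4, -341.8, 60, 106.4), (557, -188, 60, 80)]
dp [[0.01, 0.0, 2.5]] rot [[0.0, 0.0, -0.0]] [(557, -188, 35, 80)]
[-8.58416776e-01  7.77773849e-01  1.74146104e+00 -7.17290507e-05
  6.21732550e-01 -2.71442821e+00]
```

Emit:
{"fn": "servo_tool", "kwargs": {"dp": [[0,0,-2.0],[0,0,-2.6],[-3.84,2.88,0],[-3.48,3.3,0],[-3.07,3.67,0]], "rotation": [[0,0,0],[0,0,0],[0,0,0.115],[0,0,0.115],[0,0,0.116]]}}

```text
t: 4.85
position: [0.5289, -0.226, 0.0594]
ee_rot: [-0.103, -3.14, -0.0]
wrist_force: [-0.1, -1.2, -0.1]
grip_width: 0.665
grasp_force: 30.0
```

Emit:
{"fn": "servo_tool", "kwargs": {"dp": [[-2.64,4.0,0],[0,0,1.0],[0,0,0],[0,0,0],[0,0,0]], "rotation": [[0,0,0.115],[0,0,0],[0,0,0],[0,0,0],[0,0,0]]}}

```text
t: 5.48
position: [0.5566, -0.19, 0.0496]
ee_rot: [-0.278, -3.129, 0.0]
wrist_force: [-0.1, 0.0, -0.9]
grip_width: 0.665
grasp_force: 30.0
```

Run:
```python
from h import *
plan((557,-188,30,80),(557,-188,24,80,4))
im=manip.snapshot("top"); cv2.imwrite("pics/top1.png",im); s=manip.snapshot("scene")
a=cv2.resize(im[145:215,285:340],None,fx=7,fy=7,interpolation=cv2.INTER_CUBIC); b=cv2.resize(s[220:300,185:275],(405,490),interpolation=cv2.INTER_CUBIC)
cv2.imwrite("pics/m3.png",np.hstack([a,b]))
```

```text
t 5.47 pos [ 556.6 -190.    49.6] F [-0.1  0.  -0.9] grip 0.665 30.0 q6 -1.91
dp [[-0.0, 0.2, 1.96], [-0.0, 0.0, 0.3], [-0.0, 0.0, 0.3]] rot [[-0.0, -0.0, -0.003], [-0.0, -0.0, -0.0], [-0.0, -0.0, -0.0]] [(557, -188, 30, 80), (557, -188, 24, 80, 4)]
```

View pics/m3.png

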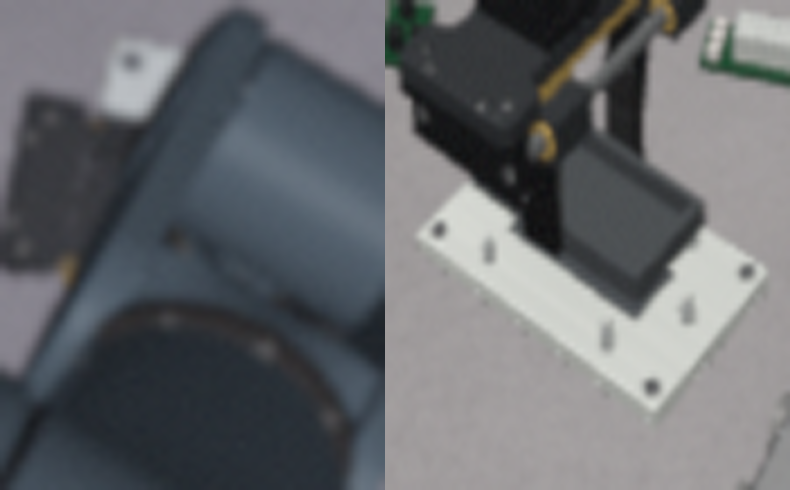

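The tray hangs above the nest, square with it, and the pins are visible at right-view (489,250), (607,338) and (687,310).

Emit:
{"fn": "servo_tool", "kwargs": {"dp": [[0,0.2,1.0],[0,0,0.9],[0,0,0.3],[0,0,0.25],[0,0,0]], "rotation": [[0,0,-0.003],[0,0,0],[0,0,0],[0,0,0],[0,0,0]]}}

```text
t: 6.2
position: [0.5575, -0.1867, 0.0248]
ee_rot: [-0.271, -3.13, -0.0]
wrist_force: [0.2, 0.3, -0.5]
grip_width: 0.667
grasp_force: 30.0
```

Run:
```python
from h import *
plan((557,-188,24,80))
s=manip.snapshot("scene");cv2.imwrite("pics/m4.png",cv2.resize(s[220:300,185:275],(720,600),interpolation=cv2.INTER_CUBIC))
for q in [(-42,33+4),(42,37),(-42,-37),(42,-37),(67,0),(-67,0)]:
    a=np.radians(-10); p=np.array([557+q[0]*np.cos(a)-q[1]*np.sin(a),-188+q[0]*np.sin(a)+q[1]*np.cos(a),22])/1000; print(q,((proj("scene",p)[0]-[185,220])*[8,7.5]).round())
```

```text
t 6.20 pos [ 557.5 -186.7   24.8] F [ 0.2  0.3 -0.5] grip 0.667 30.0 q6 -1.91
dp [[0.03, -0.13, 0.08]] rot [[0.0, -0.0, 0.002]] [(557, -188, 24, 80)]
(-42, 37) [334. 167.]
(42, 37) [541. 263.]
(-42, -37) [178. 281.]
(42, -37) [388. 386.]
(67, 0) [532. 354.]
(-67, 0) [198. 194.]
```

View pics/m4.png

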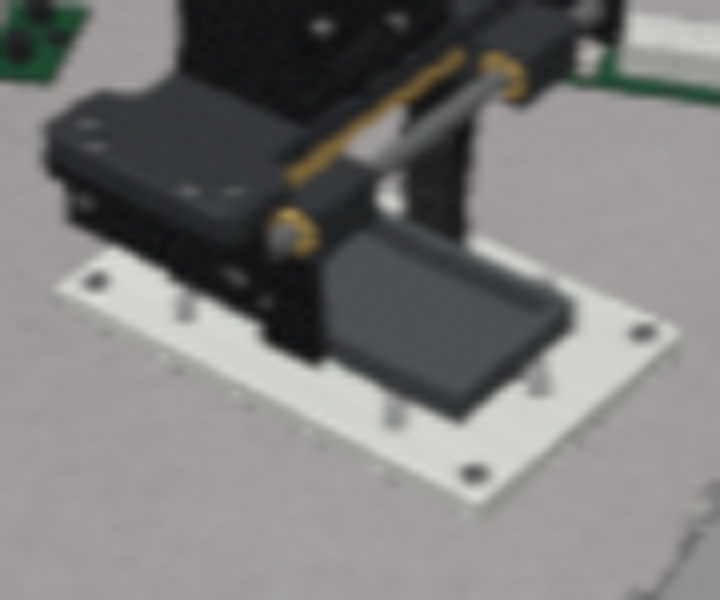

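The tray is just above the plate inside the pins, which appear at (187,295), (395,400) and (540,368), within about 1 px of the prediction.

Emit:
{"fn": "servo_tool", "kwargs": {"dp": [[0,-0.1,0.1],[0,0,0]], "rotation": [[0,0,0],[0,0,0]]}}

```text
t: 6.5
position: [0.5575, -0.188, 0.0242]
ee_rot: [0.271, 3.13, -0.0]
wrist_force: [0.2, 0.5, -0.2]
grip_width: 0.665
grasp_force: 30.0
```

Emit:
{"fn": "servo_tool", "kwargs": {"dp": [[0,0,0],[0,0,0],[0,0,0],[0,0,-3],[0,0,-5]], "rotation": [[0,0,0],[0,0,0],[0,0,0],[0,0,0],[0,0,0]], "gripper": 0.85}}

```text
t: 7.12
position: [0.556, -0.1871, 0.1032]
ee_rot: [-0.271, -3.126, -0.003]
wrist_force: [-0.2, -0.6, 0.0]
grip_width: 0.851
grasp_force: 0.0
```

Run:
```python
from h import *
print(np.degrees(manip.sense()["q"][0]))
plan((540,-100,200,85),(454.7,188,200,97.5),(454.7,188,150,97.5))
```

```text
-29.507190955423873
t 7.12 pos [ 556.  -187.1  103.2] F [-0.2 -0.6  0. ] grip 0.851 0.0 q6 -1.91
dp [[1.04, 2.77, -3.22], [0.96, 2.8, -3.22], [0.87, 2.83, -3.22], [1.83, 4.66, -0.0], [1.67, 4.72, -0.0]] rot [[0.001, -0.001, -0.029], [0.0, -0.002, -0.028], [0.001, -0.001, -0.029], [-0.0, -0.0, -0.036], [-0.0, -0.0, -0.037]] [(540, -100, 200, 85)]
dp [[1.48, 4.78, -0.0], [1.32, 4.83, -0.0], [1.14, 4.87, -0.0], [0.96, 4.92, -0.01], [0.0, -0.0, 5.0]] rot [[-0.0, -0.0, -0.036], [-0.0, -0.0, -0.036], [-0.0, -0.0, -0.036], [-0.0, -0.0, -0.037], [-0.0, -0.0, 0.0]] [(454.7, 188, 200, 97.5), (454.7, 188, 150, 97.5)]
```

Emit:
{"fn": "servo_tool", "kwargs": {"dp": [[1.04,2.77,-3.2],[0.96,2.8,-3.2],[0.87,2.8,-3.2],[1.85,4.65,0],[1.65,4.7,0]], "rotation": [[0,0,-0.029],[0,0,-0.029],[0,0,-0.029],[0,0,-0.036],[0,0,-0.036]], "gripper": 0.6}}

```text
t: 7.75
position: [0.5121, -0.004, 0.2008]
ee_rot: [0.021, 3.14, -0.0]
wrist_force: [0.9, 0.9, 0.5]
grip_width: 0.602
grasp_force: 0.0
```

Emit:
{"fn": "servo_tool", "kwargs": {"dp": [[1.5,4.8,0],[1.3,4.8,0],[1.15,4.85,0],[0.95,4.9,0],[0,0,3.0]], "rotation": [[0,0,-0.036],[0,0,-0.036],[0,0,-0.036],[0,0,-0.036],[0,0,0]]}}

```text
t: 8.38
position: [0.4559, 0.1898, 0.1716]
ee_rot: [-0.213, 3.129, 0.002]
wrist_force: [0.3, -0.9, -0.8]
grip_width: 0.599
grasp_force: 0.0
```

Emit:
{"fn": "servo_tool", "kwargs": {"dp": [[0,0,0],[0,0,0]], "rotation": [[0,0,0],[0,0,0]]}}

```text
t: 8.62
position: [0.4561, 0.1861, 0.1705]
ee_rot: [-0.203, 3.135, -0.0]
wrist_force: [0.3, 0.4, 0.3]
grip_width: 0.6
grasp_force: 0.0
```

Run:
```python
from h import *
plan((454.7,188,125,97.5),(454.7,188,112,97.5,7))
im=manip.snapshot("top"); cv2.imwrite("pics/top2.png",im)
a=cv2.resize(im[145:215,285:340],None,fx=8,fy=8,interpolation=cv2.INTER_CUBIC); cv2.imwrite("pics/m5.png",a)
g=im.max(2); print("tray",rect("top",(g<100)[145:215,285:340],.023,(285,145))); print("nest",rect("top",(g>150)[145:215,285:340],.010,(285,145)))
```

```text
t 8.62 pos [456.1 186.1 170.5] F [0.3 0.4 0.3] grip 0.6 0.0 q6 -1.54
dp [[0.11, 0.21, 4.55], [0.0, -0.0, 0.65], [0.0, -0.0, 0.65]] rot [[-0.0, 0.0, -0.001], [-0.0, 0.0, -0.0], [-0.0, 0.0, -0.0]] [(454.7, 188, 125, 97.5), (454.7, 188, 112, 97.5, 7)]
tray (array([ 557.6, -188.2]), 110.3, 51.4, -9.9, 96)
nest (array([ 557. , -188.5]), 174.7, 104.3, -10.2, 162)
```

View pics/m5.png

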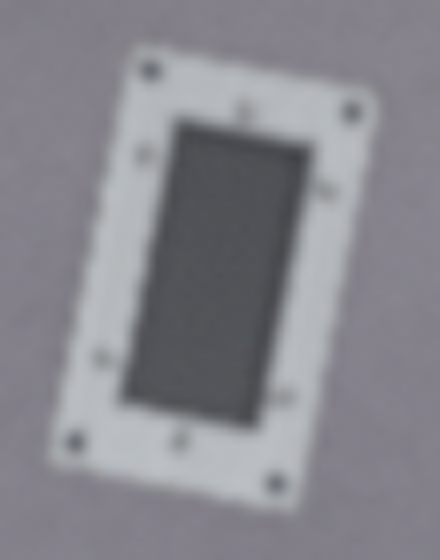

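The tray sits centred between all six pins (tray spanning (122..312, 120..428) in the crop). Next is the knob.

Emit:
{"fn": "servo_tool", "kwargs": {"dp": [[0.1,0.2,3.0],[0,0,1.6],[0,0,0.7],[0,0,0.6],[0,0,0]], "rotation": [[0,0,0],[0,0,0],[0,0,0],[0,0,0],[0,0,0]]}}

```text
t: 9.3
position: [0.4547, 0.1881, 0.1113]
ee_rot: [-0.204, 3.135, 0.0]
wrist_force: [-0.4, 1.4, 0.2]
grip_width: 0.601
grasp_force: 0.0
```

Emit:
{"fn": "servo_tool", "kwargs": {"dp": [[0,0,0],[0,0,0],[0,0,0],[0,0,0],[0,0,0]], "rotation": [[0,0,0],[0,0,0],[0,0,0],[0,0,0],[0,0,0]], "gripper": 0.2}}

```text
t: 9.93
position: [0.4544, 0.1886, 0.1111]
ee_rot: [-0.204, 3.135, 0.001]
wrist_force: [-0.8, 1.6, -0.5]
grip_width: 0.247
grasp_force: 30.0
```

Run:
```python
from h import *
plan((454.7,188,112,97.5))
th=np.linspace(0,1.78,16)+.0644+.01; P=155.3*np.c_[np.cos(th),-np.sin(th)]; print(np.round(np.diff(P,axis=0)/10,2).tolist())
```

```text
t 9.93 pos [454.4 188.6 111.1] F [-0.8  1.6 -0.5] grip 0.247 30.0 q6 -1.54
dp [[-0.02, -0.06, -0.09]] rot [[0.001, 0.0, -0.001]] [(454.7, 188, 112, 97.5)]
[[-0.25, -1.83], [-0.46, -1.78], [-0.67, -1.72], [-0.87, -1.63], [-1.05, -1.51], [-1.22, -1.38], [-1.38, -1.22], [-1.51, -1.05], [-1.63, -0.86], [-1.72, -0.66], [-1.78, -0.46], [-1.83, -0.24], [-1.84, -0.02], [-1.83, 0.19], [-1.8, 0.41]]
```

Emit:
{"fn": "servo_tool", "kwargs": {"dp": [[-0.25,0,-1.83],[-0.46,0,-1.78],[-0.67,0,-1.72],[-0.87,0,-1.63],[-1.05,0,-1.5]], "rotation": [[0,0,0],[0,0,0],[0,0,0],[0,0,0],[0,0,0]]}}

```text
t: 10.55
position: [0.4871, 0.193, 0.1955]
ee_rot: [0.204, -3.135, -0.001]
wrist_force: [3.4, 2.7, -6.6]
grip_width: 0.248
grasp_force: 30.0
```

Emit:
{"fn": "servo_tool", "kwargs": {"dp": [[0,0,0]], "rotation": [[0,0,0]]}}

```text
t: 10.68
position: [0.4879, 0.1932, 0.1963]
ee_rot: [-0.204, 3.133, 0.002]
wrist_force: [-0.2, 3.0, -1.9]
grip_width: 0.248
grasp_force: 30.0
```

Emit:
{"fn": "servo_tool", "kwargs": {"dp": [[-1.22,0.05,-1.38],[-1.38,0.05,-1.22],[-1.5,0.05,-1.05],[-1.63,0.05,-0.86],[-1.72,0.05,-0.66]], "rotation": [[0,0,0],[0,0,0],[0,0,0],[0,0,0],[0,0,0]]}}

```text
t: 11.3
position: [0.5587, 0.2029, 0.245]
ee_rot: [0.205, -3.128, 0.006]
wrist_force: [0.4, -2.7, -8.9]
grip_width: 0.249
grasp_force: 30.2
```

Emit:
{"fn": "servo_tool", "kwargs": {"dp": [[-1.78,0,-0.46],[-1.83,0,-0.24],[-1.84,0,0],[-1.83,0,0.2],[-1.8,0,0.4]], "rotation": [[0,0,0],[0,0,0],[0,0,0],[0,0,0],[0,0,0]]}}

```text
t: 11.92
position: [0.6486, 0.2151, 0.2459]
ee_rot: [0.204, -3.128, 0.004]
wrist_force: [-1.8, -1.7, -4.0]
grip_width: 0.254
grasp_force: 30.1
```

Emit:
{"fn": "servo_tool", "kwargs": {"dp": [[0,0,0],[0,0,0]], "rotation": [[0,0,0],[0,0,0]]}}

```text
t: 12.18
position: [0.6486, 0.2152, 0.246]
ee_rot: [0.204, -3.129, 0.004]
wrist_force: [-1.0, -4.2, -8.4]
grip_width: 0.25
grasp_force: 30.3
```

Emit:
{"fn": "servo_tool", "kwargs": {"dp": [[0,0,0],[0,0,0],[0,0,-3],[0,0,-4],[4,-4,0]], "rotation": [[0,0,0],[0,0,0],[0,0,0],[0,0,0],[0,0,0]], "gripper": 0.6}}

```text
t: 12.8
position: [0.6209, 0.1741, 0.3244]
ee_rot: [-0.209, 3.118, 0.003]
wrist_force: [-0.8, -1.0, 0.8]
grip_width: 0.591
grasp_force: 0.0
```

Emit:
{"fn": "servo_tool", "kwargs": {"dp": [[4.5,-4,0],[4.5,-4,1],[4,-4,2],[3,-3,2],[0,0,0]], "rotation": [[0,0,0],[0,0,0],[0,0,0],[0,0,0],[0,0,0]]}}

```text
t: 13.42
position: [0.4752, 0.0011, 0.2686]
ee_rot: [0.199, -3.135, -0.001]
wrist_force: [0.7, 0.1, -0.2]
grip_width: 0.601
grasp_force: 0.0
```

Run:
```python
from h import *
plan((450,50,250,97.5))
T=manip.snapshot("top"); cv2.imwrite("pics/top3.png",T);S=manip.snapshot("scene"); cv2.imwrite("pics/scene3.png",S)
cv2.imwrite("pics/m6.png",np.hstack([cv2.resize(T[140:225,160:220],(420,595),interpolation=cv2.INTER_CUBIC),cv2.resize(S[120:200,245:315],(380,595),interpolation=cv2.INTER_CUBIC)]))
d=np.radians(7.7); e=np.array([np.cos(d),np.sin(d)]); n=np.array([-e[1],e[0]]); c=np.array([522.9,197.6])
for s,t in((-50,20),(-50,-20),(35,20),(35,-20)): print(s,t,((proj("top",[*((c+s*e+t*n)/1000),.080])[0]-[160,140]+.5)*7-.5).round(1))
```

```text
t 13.43 pos [475.2   1.1 268.6] F [ 0.7  0.1 -0.2] grip 0.601 0.0 q6 -1.93
dp [[0.94, 2.58, 0.93], [0.94, 2.59, 0.94]] rot [[0.0, -0.0, -0.002], [0.001, -0.0, -0.002]] [(450, 50, 250, 97.5)]
-50 20 [158.5 439.6]
-50 -20 [249.7 429.9]
35 20 [139.4 245.8]
35 -20 [230.3 236.1]
```

View pics/m6.png

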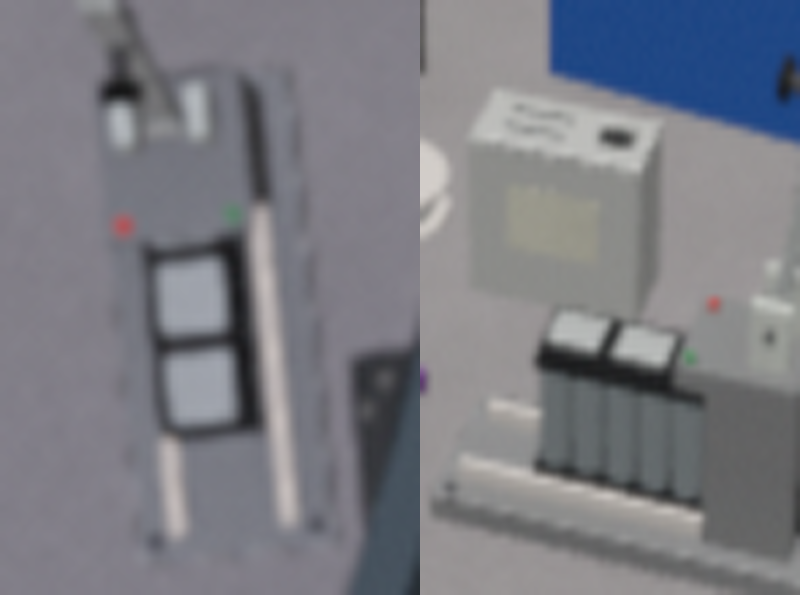

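The bar is past upright, and the block is clear: top face corners at (147,247), (245,240), (250,430) and (163,437) in the left crop, agreeing with the prediction.

Run:
```python
from h import *
plan((519,197.1,150,97.7),(519,197.1,110,97.7,40))
```

```text
t 13.53 pos [478.5   2.1 269.9] F [-0.5 -0.3  0.4] grip 0.602 0.0 q6 -1.93
dp [[-1.29, 3.76, 2.4], [-1.3, 3.77, 2.4], [-1.31, 3.76, 2.4], [-1.31, 3.76, 2.4], [-1.32, 3.76, 2.4]] rot [[-0.0, 0.001, -0.001], [-0.0, 0.001, -0.001], [-0.0, 0.001, -0.001], [-0.001, 0.001, -0.001], [0.0, 0.001, -0.001]] [(519, 197.1, 150, 97.7)]
dp [[-0.0, -0.0, 4.0]] rot [[0.0, -0.0, -0.0]] [(519, 197.1, 110, 97.7, 40)]
```

Emit:
{"fn": "servo_tool", "kwargs": {"dp": [[-1.3,3.76,2.4],[-1.3,3.76,2.4],[-1.3,3.76,2.4],[-1.3,3.76,2.4],[-1.3,3.76,2.4]], "rotation": [[0,0.001,-0.001],[0,0.001,-0.001],[0,0.001,-0.001],[0,0.001,-0.001],[0,0.001,-0.001]], "gripper": 0.8}}

```text
t: 14.15
position: [0.5189, 0.2005, 0.1486]
ee_rot: [-0.215, 3.134, 0.001]
wrist_force: [1.4, -1.4, 0.1]
grip_width: 0.797
grasp_force: 0.0
```

Emit:
{"fn": "servo_tool", "kwargs": {"dp": [[0,0,3.5],[0,0,0],[0,0,0]], "rotation": [[0,0,0],[0,0,0],[0,0,0]]}}

```text
t: 14.52
position: [0.5177, 0.1978, 0.1144]
ee_rot: [0.213, -3.132, -0.0]
wrist_force: [1.1, -0.5, -0.6]
grip_width: 0.8
grasp_force: 0.0
```

Run:
```python
from h import *
plan((519,197.1,85,97.7),(519,197.1,56,97.7,15))
```

```text
t 14.53 pos [517.7 197.8 114.4] F [ 1.1 -0.5 -0.6] grip 0.8 0.0 q6 -1.54
dp [[-0.13, -0.09, 2.94], [0.0, -0.0, 1.45], [0.0, -0.0, 1.45]] rot [[0.0, -0.002, 0.001], [0.0, -0.0, 0.0], [0.0, -0.0, 0.0]] [(519, 197.1, 85, 97.7), (519, 197.1, 56, 97.7, 15)]
```

Emit:
{"fn": "servo_tool", "kwargs": {"dp": [[-0.13,-0.09,2.9],[0,0,1.45],[0,0,1.45],[0,0,0]], "rotation": [[0,-0.002,0],[0,0,0],[0,0,0],[0,0,0]]}}

```text
t: 15.02
position: [0.5171, 0.196, 0.0547]
ee_rot: [0.211, -3.13, 0.0]
wrist_force: [-0.9, 0.2, 0.2]
grip_width: 0.797
grasp_force: 0.0
```

Emit:
{"fn": "servo_tool", "kwargs": {"dp": [[0,0,0],[0,0,0],[0,0,0],[0,0,0],[0,0,0]], "rotation": [[0,0,0],[0,0,0],[0,0,0],[0,0,0],[0,0,0]], "gripper": 0.35}}

```text
t: 15.65
position: [0.5176, 0.1965, 0.0556]
ee_rot: [0.212, -3.132, -0.0]
wrist_force: [-0.9, 1.0, 2.7]
grip_width: 0.455
grasp_force: 30.0
```

Run:
```python
from h import *
plan((519,197.1,56,97.7)); print(manip.sense()["torque"])
```

```text
t 15.65 pos [517.6 196.5  55.6] F [-0.9  1.   2.7] grip 0.455 30.0 q6 -1.55
dp [[-0.15, 0.04, -0.04]] rot [[0.0, -0.002, 0.001]] [(519, 197.1, 56, 97.7)]
[ 0.2861992   0.07884043 -0.02173084]
```

Emit:
{"fn": "servo_tool", "kwargs": {"dp": [[0.4,0,0],[0.9,0,0],[0.9,0,0],[0.9,0,0],[0.9,0,0]], "rotation": [[0,0,0],[0,0,0],[0,0,0],[0,0,0],[0,0,0]]}}

```text
t: 16.27
position: [0.4776, 0.1908, 0.0555]
ee_rot: [0.212, -3.133, 0.0]
wrist_force: [3.8, -0.2, 0.6]
grip_width: 0.457
grasp_force: 30.0
```

Emit:
{"fn": "servo_tool", "kwargs": {"dp": [[0,0,0],[0,0,-0.5],[0,0,-1.0],[0,0,-1.5],[0,0,-0.5]], "rotation": [[0,0,0],[0,0,0],[0,0,0],[0,0,0],[0,0,0]]}}

```text
t: 16.9
position: [0.4783, 0.191, 0.0915]
ee_rot: [0.212, -3.133, 0.0]
wrist_force: [0.3, -0.5, -4.4]
grip_width: 0.457
grasp_force: 30.0
```

Emit:
{"fn": "servo_tool", "kwargs": {"dp": [[0,0,-2.0],[0,0,-3.0],[0,0,0],[0,0,0]], "rotation": [[0,0,0],[0,0,0],[0,0,0],[0,0,0]]}}

```text
t: 17.4
position: [0.4773, 0.1907, 0.1398]
ee_rot: [0.212, -3.13, 0.0]
wrist_force: [0.3, -0.5, -4.1]
grip_width: 0.454
grasp_force: 30.0
```

Run:
```python
from h import *
plan((530,60,140,88),(557.6,-188.2,140,80))
S=manip.snapshot("scene"); cv2.imwrite("pics/scene4.png",S);cv2.imwrite("pics/m7.png",cv2.resize(S[90:210,220:320],(640,600),interpolation=cv2.INTER_CUBIC))
```

```text
t 17.40 pos [477.3 190.7 139.8] F [ 0.3 -0.5 -4.1] grip 0.454 30.0 q6 -1.54
dp [[-1.15, -4.55, -0.01], [-1.41, -4.49, -0.01], [-1.66, -4.39, -0.01], [-0.72, -4.94, 0.0], [-0.87, -4.92, 0.0]] rot [[-0.0, -0.001, 0.057], [-0.0, -0.002, 0.056], [-0.0, -0.001, 0.057], [-0.0, -0.0, 0.028], [-0.0, -0.0, 0.028]] [(530, 60, 140, 88)]
dp [[-1.0, -4.9, 0.01], [-1.13, -4.86, -0.0], [-1.28, -4.83, 0.0]] rot [[-0.0, -0.0, 0.028], [-0.0, -0.0, 0.028], [-0.0, -0.0, 0.028]] [(557.6, -188.2, 140, 80)]
```

View pics/m7.png

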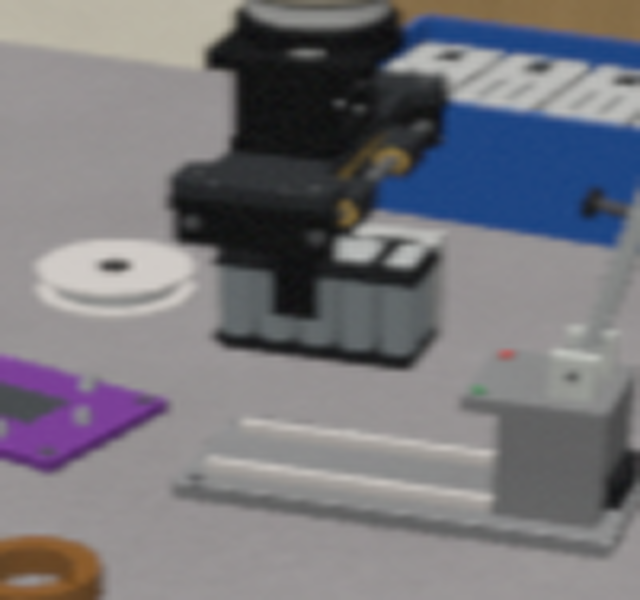

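The block hangs upright in the gripper, with its lower near edge running from (220,341) to (412,362) in the crop. Its offset along the grip can be measured from this.

Run:
```python
from h import *
px=[(p[0]/6.4+220,p[1]/5+90) for p in((220,339),(412,363),(437,338))]
d=np.radians(7.7); e=np.array([np.cos(d),np.sin(d)]);n=np.array([-e[1],e[0]])
for z in(.0965,.103): w=onplane("scene",px,z)[:,:2]*1000-[477.3,190.7]; print(np.c_[w@e,w@n].round(1))
```

```text
[[-41.4 -12.3]
 [ 54.9 -12.1]
 [ 57.1  22.7]]
[[-37.2 -23.8]
 [ 58.1 -23.6]
 [ 60.3  10.8]]
```

Run:
```python
from h import *
px=[(p[0]/6.4+220,p[1]/5+90) for p in((274,316),(318,319))]
d=np.radians(7.7); e=np.array([np.cos(d),np.sin(d)]);n=np.array([-e[1],e[0]])
for z in(.1288,): w=onplane("scene",px,z)[:,:2]*1000-[477.3,190.7]; print(np.c_[w@e,w@n].round(1))
```

```text
[[ -6.5 -33.9]
 [ 14.1 -30.9]]
```

Emit:
{"fn": "servo_tool", "kwargs": {"dp": [[-1.1,-4.5,0],[-1.4,-4.5,0],[-1.65,-4.4,0],[-0.7,-4.95,0],[-0.85,-4.9,0]], "rotation": [[0,0,0.057],[0,0,0.057],[0,0,0.057],[0,0,0.028],[0,0,0.028]]}}

```text
t: 18.08
position: [0.5397, -0.0401, 0.1386]
ee_rot: [-0.145, -3.132, -0.0]
wrist_force: [0.7, 1.0, -4.3]
grip_width: 0.459
grasp_force: 30.0
```

Emit:
{"fn": "servo_tool", "kwargs": {"dp": [[-1.0,-4.9,0],[-1.1,-4.9,0],[-0.8,-4.75,0],[0,0,0],[0,0,0]], "rotation": [[0,0,0.028],[0,0,0.028],[0,0,0.028],[0,0,0],[0,0,0]]}}

```text
t: 18.7
position: [0.5506, -0.1859, 0.1387]
ee_rot: [-0.277, -3.123, -0.002]
wrist_force: [-0.6, 1.2, -4.9]
grip_width: 0.455
grasp_force: 30.0
```

Run:
```python
from h import *
plan((552.7,-187.3,80,80,30))
```

```text
t 18.70 pos [ 550.6 -185.9  138.7] F [-0.6  1.2 -4.9] grip 0.455 30.0 q6 -1.91
dp [[-0.14, -0.05, 2.93], [-0.12, -0.06, 2.94]] rot [[0.0, -0.003, -0.001], [0.001, -0.004, -0.001]] [(552.7, -187.3, 80, 80, 30)]
```

Emit:
{"fn": "servo_tool", "kwargs": {"dp": [[-0.13,-0.05,2.9],[-0.13,-0.05,2.6],[0,0,0.8],[0,0,0],[0,0,0]], "rotation": [[0,-0.003,0],[0,-0.004,0],[0,0,0],[0,0,0],[0,0,0]]}}

```text
t: 19.32
position: [0.555, -0.188, 0.0781]
ee_rot: [0.274, 3.124, -0.003]
wrist_force: [0.5, -0.5, -3.6]
grip_width: 0.458
grasp_force: 30.0
```

Run:
```python
from h import *
plan((552.7,-187.3,58,80,30))
S=manip.snapshot("scene"); cv2.imwrite("pics/m8.png",cv2.resize(S[205:300,185:275],(570,600),interpolation=cv2.INTER_CUBIC))
```

```text
t 19.32 pos [ 555.  -188.    78.1] F [ 0.5 -0.5 -3.6] grip 0.458 30.0 q6 -1.91
dp [[0.25, 0.03, 2.01]] rot [[-0.001, 0.006, -0.001]] [(552.7, -187.3, 58, 80, 30)]
```

View pics/m8.png

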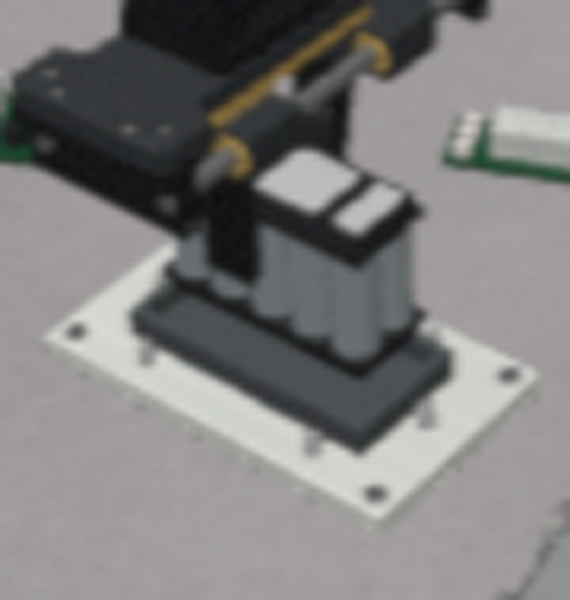

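Emit:
{"fn": "servo_tool", "kwargs": {"dp": [[0.15,0,0.6],[0,0,0],[0,0,0]], "rotation": [[0,0.004,0],[0,0,0],[0,0,0]]}}

```text
t: 19.75
position: [0.5528, -0.1879, 0.0713]
ee_rot: [0.276, 3.129, -0.001]
wrist_force: [-0.1, -0.3, -4.3]
grip_width: 0.458
grasp_force: 30.0
```

Run:
```python
from h import *
plan((552.7,-187.3,58,80,30))
a=np.radians(-10); e=np.array([np.cos(a),np.sin(a)]);n=np.array([-e[1],e[0]])
def at(t,s,l,z): return ((proj("scene",[*((np.array(t)+s*e+l*n)/1000),z])[0]-[185,205]+.5)*[6.333,6.316]).round()
tc=(557.6,-188.2); bc=np.array([555,-188])+5*e
print("tray near end corners",at(tc,59,-29,.023),at(tc,-59,-29,.023),at(tc,59,29,.023)); print("block bottom",at(bc,47,-17,.0345),at(bc,-47,-17,.0345),at(bc,47,17,.0345))
```

```text
t 19.75 pos [ 552.8 -187.9   71.3] F [-0.1 -0.3 -4.3] grip 0.458 30.0 q6 -1.91
dp [[0.02, 0.06, 1.33]] rot [[-0.001, 0.0, -0.001]] [(552.7, -187.3, 58, 80, 30)]
tray near end corners [360. 429.] [127. 306.] [455. 346.]
block bottom [359. 378.] [172. 282.] [415. 330.]
```

Emit:
{"fn": "servo_tool", "kwargs": {"dp": [[0,0,0.6],[0,0,0.4],[0,0,0.2],[0,0,0]], "rotation": [[0,0,0],[0,0,0],[0,0,0],[0,0,0]]}}

```text
t: 20.25
position: [0.5526, -0.1878, 0.0589]
ee_rot: [-0.276, -3.129, 0.001]
wrist_force: [-0.3, 0.6, -4.1]
grip_width: 0.459
grasp_force: 30.0
```

Emit:
{"fn": "servo_tool", "kwargs": {"dp": [[0,0,0.1],[0,0,0.05],[0,0,0]], "rotation": [[0,0,0],[0,0,0],[0,0,0]]}}

```text
t: 20.62
position: [0.5528, -0.1879, 0.0578]
ee_rot: [0.276, 3.129, -0.001]
wrist_force: [-0.5, -0.3, -4.8]
grip_width: 0.458
grasp_force: 30.0
```

Emit:
{"fn": "servo_tool", "kwargs": {"dp": [[0,0,0.08],[0,0,0]], "rotation": [[0,0,0],[0,0,0]]}}

```text
t: 20.88
position: [0.5528, -0.1878, 0.0569]
ee_rot: [-0.276, -3.129, 0.001]
wrist_force: [0.1, -0.4, -4.1]
grip_width: 0.456
grasp_force: 30.0
```

Emit:
{"fn": "servo_tool", "kwargs": {"dp": [[0,0,0.08],[0,0,0]], "rotation": [[0,0,0],[0,0,0]]}}

```text
t: 21.12
position: [0.553, -0.1879, 0.0566]
ee_rot: [0.276, 3.129, -0.002]
wrist_force: [-0.5, 0.6, -0.6]
grip_width: 0.457
grasp_force: 30.0
```

Emit:
{"fn": "servo_tool", "kwargs": {"dp": [[0,0,0],[0,0,0],[0,0,0],[0,0,-2],[0,0,-5]], "rotation": [[0,0,0],[0,0,0],[0,0,0],[0,0,0],[0,0,0]], "gripper": 0.7}}

```text
t: 21.75
position: [0.5512, -0.187, 0.1247]
ee_rot: [-0.276, -3.124, -0.003]
wrist_force: [1.5, -1.3, -0.1]
grip_width: 0.699
grasp_force: 0.0
```

Emit:
{"fn": "servo_tool", "kwargs": {"dp": [[0,0,-2.5],[0,2,0],[0,4,0],[0,4,0],[0,3,0]], "rotation": [[0,0,0],[0,0,0],[0,0,0],[0,0,0],[0,0,0]]}}

```text
t: 22.38
position: [0.5743, -0.0566, 0.1493]
ee_rot: [-0.274, -3.126, -0.001]
wrist_force: [-0.3, -0.1, 0.2]
grip_width: 0.698
grasp_force: 0.0
```

Run:
```python
from h import *
plan((587.5,-15.4,100,102.9),(587.5,-15.4,40,102.9))
T=manip.snapshot("top");S=manip.snapshot("scene");cv2.imwrite("pics/top5.png",T);cv2.imwrite("pics/scene5.png",S)
cv2.imwrite("pics/m9.png",np.hstack([cv2.resize(T[140:215,280:345],(400,460),interpolation=cv2.INTER_CUBIC),cv2.resize(S[205:300,185:275],(400,460),interpolation=cv2.INTER_CUBIC)]))
```

```text
t 22.38 pos [574.3 -56.6 149.3] F [-0.3 -0.1  0.2] grip 0.698 0.0 q6 -1.69
dp [[-0.2, 1.43, 1.64], [-0.38, 1.39, 1.65], [-0.57, 1.33, 1.64], [-0.0, 0.0, 3.0], [-0.0, 0.0, 3.0]] rot [[0.0, -0.001, -0.133], [0.001, -0.001, -0.134], [-0.0, -0.001, -0.133], [-0.0, -0.0, 0.0], [-0.0, -0.0, 0.0]] [(587.5, -15.4, 100, 102.9), (587.5, -15.4, 40, 102.9)]
```

View pics/m9.png

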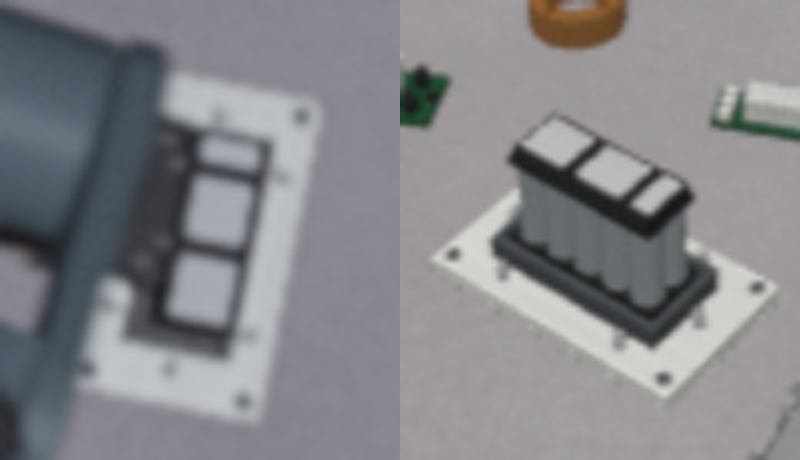

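The block stands upright in the tray with the tray's dark rim visible all round. Now the board.

Emit:
{"fn": "servo_tool", "kwargs": {"dp": [[-0.2,1.43,1.6],[-0.38,1.4,1.6],[-0.57,1.33,1.6],[0,0,3.0],[0,0,2.0]], "rotation": [[0,0,-0.133],[0,0,-0.133],[0,0,-0.133],[0,0,0],[0,0,0]], "gripper": 0.45}}

```text
t: 23.1
position: [0.5874, -0.0181, 0.0506]
ee_rot: [0.35, -3.119, -0.0]
wrist_force: [0.8, -0.2, 1.0]
grip_width: 0.453
grasp_force: 0.0
```

Emit:
{"fn": "servo_tool", "kwargs": {"dp": [[0,0,0],[0,0,0]], "rotation": [[0,0,0],[0,0,0]]}}

```text
t: 23.35
position: [0.5889, -0.0187, 0.053]
ee_rot: [0.35, -3.122, 0.002]
wrist_force: [0.9, 0.6, 0.4]
grip_width: 0.449
grasp_force: 0.0
```

Run:
```python
from h import *
plan((587.5,-15.4,17,102.9,15))
```

```text
t 23.35 pos [588.9 -18.7  53. ] F [0.9 0.6 0.4] grip 0.449 0.0 q6 -2.01
dp [[0.02, 0.12, 1.2], [0.02, 0.12, 1.2], [0.03, 0.12, 1.2]] rot [[-0.0, -0.0, -0.001], [-0.001, -0.0, -0.0], [0.0, -0.0, -0.001]] [(587.5, -15.4, 17, 102.9, 15)]
```

Emit:
{"fn": "servo_tool", "kwargs": {"dp": [[0.05,0.3,1.2],[0,0.05,1.2],[0,0,0.9],[0,0,0],[0,0,0]], "rotation": [[0,0,0],[0,0,0],[0,0,0],[0,0,0],[0,0,0]]}}

```text
t: 23.98
position: [0.5878, -0.0154, 0.02]
ee_rot: [-0.35, 3.122, -0.002]
wrist_force: [-0.7, 0.5, 0.3]
grip_width: 0.446
grasp_force: 0.0
```

Run:
```python
from h import *
plan((587.5,-15.4,17,102.9,15))
```

```text
t 23.98 pos [587.8 -15.4  20. ] F [-0.7  0.5  0.3] grip 0.446 0.0 q6 -2.01
dp [[0.03, 0.0, 0.3]] rot [[-0.001, -0.0, -0.002]] [(587.5, -15.4, 17, 102.9, 15)]
```

Emit:
{"fn": "servo_tool", "kwargs": {"dp": [[0,0,0.3],[0,0,0]], "rotation": [[0,0,0],[0,0,0]]}}

```text
t: 24.22
position: [0.5876, -0.0153, 0.017]
ee_rot: [0.35, -3.122, 0.001]
wrist_force: [-0.2, -0.3, -0.3]
grip_width: 0.449
grasp_force: 0.0
```

Emit:
{"fn": "servo_tool", "kwargs": {"dp": [[0,0,0],[0,0,0],[0,0,0],[0,0,0],[0,0,0]], "rotation": [[0,0,0],[0,0,0],[0,0,0],[0,0,0],[0,0,0]], "gripper": 0.1}}

```text
t: 24.85
position: [0.5877, -0.0153, 0.0171]
ee_rot: [-0.35, 3.122, -0.002]
wrist_force: [0.9, 0.0, 0.6]
grip_width: 0.207
grasp_force: 30.0
```

Emit:
{"fn": "servo_tool", "kwargs": {"dp": [[0,0,-1.5],[0,0,-4],[0,0,-4],[0,0,-4],[0,0,0]], "rotation": [[0,0,0],[0,0,0],[0,0,0],[0,0,0],[0,0,0]]}}

```text
t: 25.48
position: [0.5902, -0.0156, 0.1564]
ee_rot: [-0.349, 3.114, -0.006]
wrist_force: [0.5, 0.0, -0.1]
grip_width: 0.204
grasp_force: 30.0
```

Run:
```python
from h import *
plan((557.7,-188.6,150,80))
T=manip.snapshot("top");cv2.imwrite("pics/top6.png",T);S=manip.snapshot("scene")
print("blk",rect("top",(T.max(2)>130)[160:200,295:330],.081,(295,160)))
cv2.imwrite("pics/m10.png",np.hstack([cv2.resize(T[140:215,280:345],(520,600),interpolation=cv2.INTER_CUBIC),cv2.resize(S[160:240,220:260],(270,600),interpolation=cv2.INTER_CUBIC)]))
a=np.radians(-10); e=np.array([np.cos(a),np.sin(a)]);n=np.array([-e[1],e[0]])
for l,h,z in((47,17,.081),(59,29,.023)):
  print([((proj("top",[*((np.array([557.7,-188.6])+s*l*e+t*h*n)/1000),z])[0]-[280,140]+.5)*8).round().tolist() for s in(1,-1) for t in (1,-1)])
```

```text
t 25.48 pos [590.2 -15.6 156.4] F [ 0.5  0.  -0.1] grip 0.204 30.0 q6 -2.01
dp [[1.75, -4.04, 0.17], [1.34, -4.19, 0.16], [0.92, -4.3, 0.16], [0.49, -4.37, 0.17]] rot [[-0.001, 0.002, 0.099], [-0.001, 0.002, 0.1], [-0.0, 0.002, 0.099], [-0.001, 0.003, 0.1]] [(557.7, -188.6, 150, 80)]
blk (array([ 551.5, -182.2]), 119.2, 103.6, 1.4, 251)
[[258.0, 174.0], [345.0, 192.0], [209.0, 416.0], [297.0, 434.0]]
[[216.0, 154.0], [360.0, 183.0], [158.0, 445.0], [302.0, 475.0]]
```

View pics/m10.png

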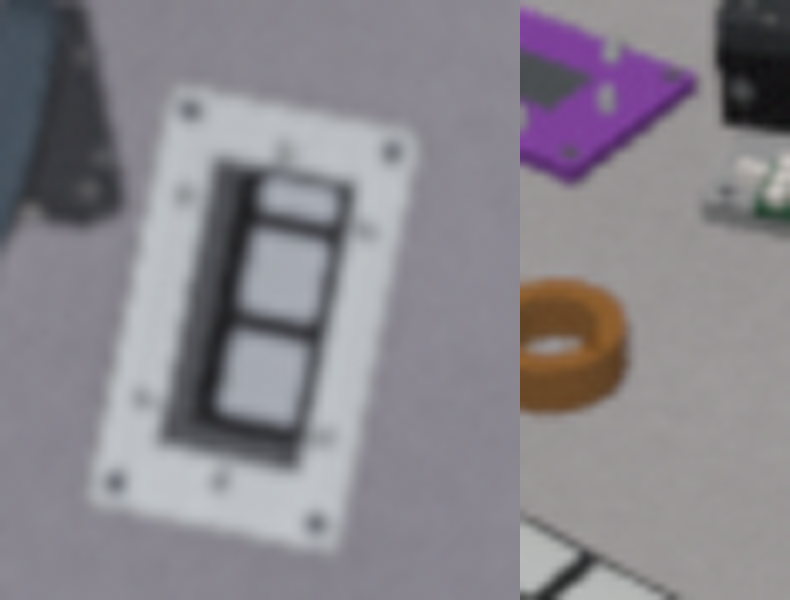

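The block sits central in the tray. Its top runs about (255,172) to (300,434), matching the predicted corners.

Emit:
{"fn": "servo_tool", "kwargs": {"dp": [[1.75,-4.0,0.1],[1.35,-4.2,0.1],[0.9,-4.3,0.1],[0.5,-4.4,0.1],[0,0,1.0]], "rotation": [[0,0,0.1],[0,0,0.1],[0,0,0.099],[0,0,0.1],[0,0,0]]}}

```text
t: 26.2
position: [0.5542, -0.1912, 0.137]
ee_rot: [-0.283, -3.128, 0.002]
wrist_force: [0.4, 1.0, -0.4]
grip_width: 0.203
grasp_force: 30.0
```

Emit:
{"fn": "servo_tool", "kwargs": {"dp": [[0,0,0],[0,0,0],[0,0,0]], "rotation": [[0,0,0],[0,0,0],[0,0,0]]}}

```text
t: 26.58
position: [0.5551, -0.1869, 0.1382]
ee_rot: [-0.273, -3.13, 0.001]
wrist_force: [0.3, -0.0, -0.3]
grip_width: 0.198
grasp_force: 30.0
```

Run:
```python
from h import *
plan((557.7,-188.6,104,80))
```

```text
t 26.57 pos [ 555.1 -186.9  138.2] F [ 0.3 -0.  -0.3] grip 0.198 30.0 q6 -1.91
dp [[-0.29, -0.12, 3.42]] rot [[-0.001, -0.0, 0.001]] [(557.7, -188.6, 104, 80)]
```

Emit:
{"fn": "servo_tool", "kwargs": {"dp": [[-0.29,-0.12,1.4],[0,0,1.2],[0,0,0.8],[0,0,0],[0,0,0]], "rotation": [[0,0,0],[0,0,0],[0,0,0],[0,0,0],[0,0,0]]}}

```text
t: 27.2
position: [0.5576, -0.19, 0.1042]
ee_rot: [0.276, 3.129, -0.002]
wrist_force: [0.4, 0.6, -0.8]
grip_width: 0.205
grasp_force: 30.0
```

Run:
```python
from h import *
plan((557.7,-188.6,98,80))
S=manip.snapshot("scene"); cv2.imwrite("pics/m11.png",cv2.resize(S[205:300,185:275],(570,600),interpolation=cv2.INTER_CUBIC))
```

```text
t 27.20 pos [ 557.6 -190.   104.2] F [ 0.4  0.6 -0.8] grip 0.205 30.0 q6 -1.91
dp [[0.02, 0.14, 0.62]] rot [[-0.001, 0.0, -0.001]] [(557.7, -188.6, 98, 80)]
```

View pics/m11.png

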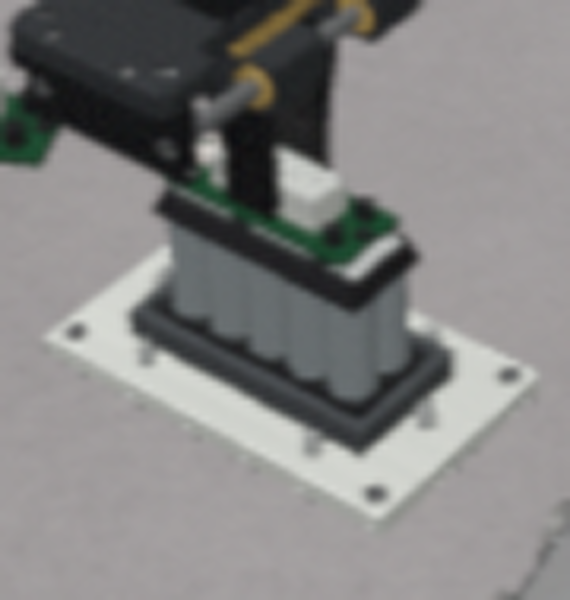

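Run:
```python
from h import *
a=np.radians(-10); e=np.array([np.cos(a),np.sin(a)]);n=np.array([-e[1],e[0]])
def at(t,s,l,z): return ((proj("scene",[*((np.array(t)+s*e+l*n)/1000),z])[0]-[185,205]+.5)*[6.333,6.316]).round().tolist()
b=(557.6,-190);c=(557.8,-188.8)
print("board",at(b,45,-17,.0872),at(b,45,17,.0872)); print("block mid-edge (z74)",[at(c,s,t,.074) for s,t in((50,-20),(50,20),(-50,-20))])
print("per 5mm along e",np.array(at(c,5,0,.08))-at(c,0,0,.08))
```

```text
board [344.0, 266.0] [402.0, 220.0]
block mid-edge (z74) [[353.0, 302.0], [420.0, 247.0], [150.0, 201.0]]
per 5mm along e [10.  5.]
```

The board hangs level about 6 mm above the block, its right end at (345,263) and (398,220), as predicted. Lowering.

Emit:
{"fn": "servo_tool", "kwargs": {"dp": [[-0.08,0.13,0.2],[0,0,0.2],[0,0,0.1],[0,0,0.05],[0,0,0]], "rotation": [[0,0,0],[0,0,0],[0,0,0],[0,0,0],[0,0,0]]}}

```text
t: 27.88
position: [0.5585, -0.1887, 0.0986]
ee_rot: [-0.276, -3.129, 0.001]
wrist_force: [-0.5, -0.7, 0.2]
grip_width: 0.204
grasp_force: 30.0
```

Emit:
{"fn": "servo_tool", "kwargs": {"dp": [[0,0,0.06],[0,0,0]], "rotation": [[0,0,0],[0,0,0]]}}

```text
t: 28.12
position: [0.5586, -0.1887, 0.0981]
ee_rot: [0.276, 3.129, -0.002]
wrist_force: [-0.1, 0.4, 0.3]
grip_width: 0.201
grasp_force: 30.0
```

Emit:
{"fn": "servo_tool", "kwargs": {"dp": [[0,0,0.05],[0,0,0]], "rotation": [[0,0,0],[0,0,0]]}}

```text
t: 28.38
position: [0.5586, -0.1887, 0.0981]
ee_rot: [0.276, 3.129, -0.002]
wrist_force: [-1.0, 0.9, 3.7]
grip_width: 0.203
grasp_force: 30.0
```

Emit:
{"fn": "servo_tool", "kwargs": {"dp": [[0,0,0],[0,0,0],[0,0,0],[0,0,-2],[0,0,-4]], "rotation": [[0,0,0],[0,0,0],[0,0,0],[0,0,0],[0,0,0]], "gripper": 0.45}}

```text
t: 29.0
position: [0.5572, -0.188, 0.1563]
ee_rot: [-0.276, -3.125, -0.002]
wrist_force: [0.4, -1.2, 0.1]
grip_width: 0.451
grasp_force: 0.0
```

Run:
```python
from h import *
plan((557,-60,220,88),(480,200,220,97),(403,363.8,200,97.8))
```

```text
t 29.00 pos [ 557.2 -188.   156.3] F [ 0.4 -1.2  0.1] grip 0.451 0.0 q6 -1.91
dp [[0.76, 4.2, -2.12], [0.57, 4.23, -2.11], [0.36, 4.25, -2.13], [1.72, 5.14, 0.0], [1.56, 5.2, 0.0]] rot [[0.0, -0.001, -0.047], [0.001, -0.002, -0.047], [0.0, -0.001, -0.047], [0.0, -0.0, -0.031], [0.0, -0.0, -0.032]] [(557, -60, 220, 88)]
dp [[1.39, 5.24, 0.01], [1.23, 5.28, -0.0], [1.06, 5.32, -0.0], [1.41, 4.3, 0.5], [1.4, 4.3, 0.5]] rot [[0.0, -0.0, -0.031], [0.0, -0.0, -0.032], [0.0, -0.0, -0.031], [0.0, -0.0, -0.004], [0.0, -0.0, -0.003]] [(480, 200, 220, 97)]
dp [[1.38, 4.31, 0.5], [1.36, 4.32, 0.51]] rot [[0.0, -0.0, -0.004], [0.0, -0.0, -0.003]] [(403, 363.8, 200, 97.8)]
```

Emit:
{"fn": "servo_tool", "kwargs": {"dp": [[0.76,4.2,-2.1],[0.57,4.2,-2.1],[0.36,4.25,-2.1],[1.7,5.15,0],[1.55,5.2,0]], "rotation": [[0,0,-0.047],[0,0,-0.047],[0,0,-0.047],[0,0,-0.031],[0,0,-0.032]], "gripper": 0.9}}

```text
t: 29.62
position: [0.5273, 0.0447, 0.2207]
ee_rot: [-0.045, 3.14, -0.001]
wrist_force: [-0.0, 0.2, -0.2]
grip_width: 0.879
grasp_force: 0.0
```

Emit:
{"fn": "servo_tool", "kwargs": {"dp": [[1.4,5.25,0],[1.25,5.3,0],[1.05,5.3,0],[1.4,4.3,0.5],[1.4,4.3,0.5]], "rotation": [[0,0,-0.031],[0,0,-0.032],[0,0,-0.031],[0,0,-0.004],[0,0,-0.003]]}}

```text
t: 30.25
position: [0.442, 0.2827, 0.21]
ee_rot: [-0.203, 3.135, -0.001]
wrist_force: [0.6, 0.1, 1.2]
grip_width: 0.902
grasp_force: 0.0
```

Emit:
{"fn": "servo_tool", "kwargs": {"dp": [[1.4,4.3,0.5],[1.35,4.3,0.5],[0,0,3],[0,0,0],[0,0,0]], "rotation": [[0,0,-0.004],[0,0,-0.003],[0,0,0],[0,0,0],[0,0,0]]}}

```text
t: 30.88
position: [0.4047, 0.3626, 0.1705]
ee_rot: [-0.213, 3.134, -0.001]
wrist_force: [-0.6, -0.4, 0.9]
grip_width: 0.9
grasp_force: 0.0
```

Run:
```python
from h import *
plan((403,363.8,110,97.8),(403,363.8,52,97.8,20))
T=manip.snapshot("top");S=manip.snapshot("scene");cv2.imwrite("pics/top7.png",T);cv2.imwrite("pics/scene7.png",S)
cv2.imwrite("pics/m12.png",np.hstack([cv2.resize(T[140:215,280:345],(400,460),interpolation=cv2.INTER_CUBIC),cv2.resize(S[205:300,185:275],(400,460),interpolation=cv2.INTER_CUBIC)]))
```

```text
t 30.88 pos [404.7 362.6 170.5] F [-0.6 -0.4  0.9] grip 0.9 0.0 q6 -1.18
dp [[0.08, 0.07, 3.02], [0.07, 0.07, 3.03], [0.0, 0.0, 1.93], [0.0, 0.0, 1.93], [0.0, 0.0, 1.94]] rot [[-0.0, 0.0, -0.0], [-0.001, 0.0, -0.001], [0.0, 0.0, 0.0], [0.0, 0.0, 0.0], [0.0, 0.0, 0.0]] [(403, 363.8, 110, 97.8), (403, 363.8, 52, 97.8, 20)]
```

View pics/m12.png

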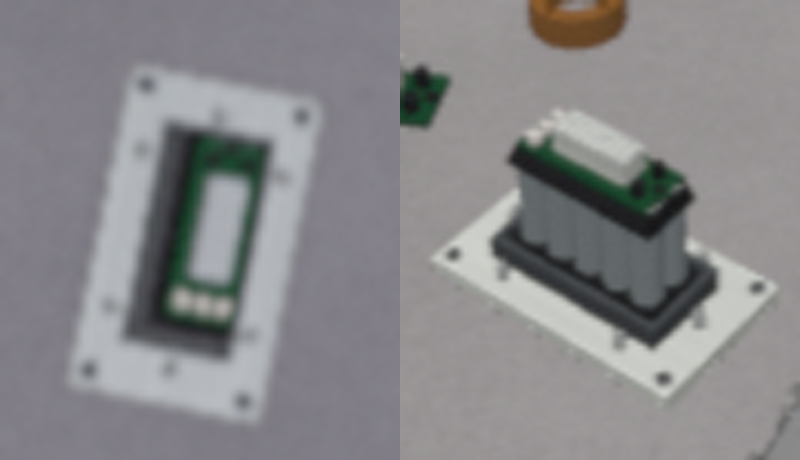

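The board lies flat and centred on the cells, heat sink up, with the sink at left-crop (218,228). That was my last picture, so I'll work from numbers now. Next I grip the cover.

Emit:
{"fn": "servo_tool", "kwargs": {"dp": [[0.1,0.1,3.0],[0.05,0.05,3.0],[0,0,1.9],[0,0,1.9],[0,0,1.5]], "rotation": [[0,0,0],[0,0,0],[0,0,0],[0,0,0],[0,0,0]]}}

```text
t: 31.6
position: [0.4035, 0.3639, 0.0571]
ee_rot: [-0.212, 3.133, -0.0]
wrist_force: [0.3, -0.4, -0.3]
grip_width: 0.898
grasp_force: 0.0
```

Emit:
{"fn": "servo_tool", "kwargs": {"dp": [[0,0,0],[0,0,0]], "rotation": [[0,0,0],[0,0,0]]}}

```text
t: 31.85
position: [0.4031, 0.3642, 0.0577]
ee_rot: [-0.213, 3.133, -0.0]
wrist_force: [0.5, 0.0, 0.1]
grip_width: 0.899
grasp_force: 0.0
```

Run:
```python
from h import *
plan((403,363.8,52,97.8))
T=cv2.imread("pics/top7.png"); x0,y0=305,160
m=T[160:195,305:330].min(2)>150; mm=cv2.erode(m.astype(np.uint8),np.ones((1,1))); n,l,st,c=cv2.connectedComponentsWithStats(mm); print(st.tolist(),c.round(1).tolist())
k=[i for i in range(1,n) if st[i,0]>0 and st[i,4]>20 and st[i,0]+st[i,2]<25]
for i in k: print("sink",rect("top",l==i,.098,(305,160)))
```

```text
t 31.85 pos [403.1 364.2  57.7] F [0.5 0.  0.1] grip 0.899 0.0 q6 -1.18
dp [[0.02, -0.04, 0.57]] rot [[-0.0, 0.001, -0.0]] [(403, 363.8, 52, 97.8)]
[[0, 0, 25, 35, 577], [0, 0, 1, 4, 4], [12, 0, 13, 35, 207], [7, 10, 8, 15, 78], [4, 28, 2, 2, 4], [7, 29, 2, 1, 2], [10, 29, 2, 2, 3]] [[9.8, 17.1], [0.0, 1.5], [19.4, 16.5], [10.2, 17.0], [4.5, 28.5], [7.5, 29.0], [10.7, 29.7]]
sink (array([ 557.9, -189.4]), 45.0, 15.3, -10.0, 35)
```

Emit:
{"fn": "servo_tool", "kwargs": {"dp": [[0,0,0.55],[0,0,0]], "rotation": [[0,0,0],[0,0,0]]}}

```text
t: 32.1
position: [0.4025, 0.364, 0.0516]
ee_rot: [0.214, -3.134, 0.001]
wrist_force: [-0.0, -0.3, -0.3]
grip_width: 0.904
grasp_force: 0.0
```

Emit:
{"fn": "servo_tool", "kwargs": {"dp": [[0,0,0],[0,0,0],[0,0,0],[0,0,0],[0,0,0]], "rotation": [[0,0,0],[0,0,0],[0,0,0],[0,0,0],[0,0,0]], "gripper": 0.5}}

```text
t: 32.72
position: [0.4026, 0.3641, 0.0516]
ee_rot: [-0.214, 3.134, -0.001]
wrist_force: [-0.0, -0.3, 0.5]
grip_width: 0.606
grasp_force: 30.0
```

Emit:
{"fn": "servo_tool", "kwargs": {"dp": [[0,0,-1.5],[0,0,-4],[0,0,-4],[0,0,-4],[0,0,-3]], "rotation": [[0,0,0],[0,0,0],[0,0,0],[0,0,0],[0,0,0]]}}

```text
t: 33.35
position: [0.4026, 0.3642, 0.2193]
ee_rot: [-0.214, 3.132, 0.0]
wrist_force: [0.8, -0.4, -0.2]
grip_width: 0.609
grasp_force: 30.0
```

Run:
```python
from h import *
plan((470,200,215,92),(540,-60,215,86),(557.7,-188.4,195,80))
```

```text
t 33.35 pos [402.6 364.2 219.3] F [ 0.8 -0.4 -0.2] grip 0.609 30.0 q6 -1.18
dp [[-1.11, -4.3, 0.11], [-1.22, -4.26, 0.11], [-1.33, -4.24, 0.11], [-1.43, -4.2, 0.1], [-1.22, -5.25, 0.0]] rot [[0.0, 0.001, 0.025], [0.0, 0.0, 0.026], [0.0, 0.001, 0.025], [0.0, 0.0, 0.025], [0.0, 0.0, 0.021]] [(470, 200, 215, 92)]
dp [[-1.32, -5.21, 0.0], [-1.44, -5.19, 0.0], [-1.54, -5.16, 0.0], [-1.65, -5.13, 0.0], [-0.89, -4.23, 0.67]] rot [[0.0, 0.0, 0.021], [0.0, 0.0, 0.021], [0.0, 0.0, 0.021], [0.0, 0.0, 0.021], [0.0, 0.0, 0.035]] [(540, -60, 215, 86)]
dp [[-1.03, -4.19, 0.67], [-1.18, -4.16, 0.66]] rot [[0.0, 0.0, 0.035], [0.0, 0.0, 0.035]] [(557.7, -188.4, 195, 80)]
```

Emit:
{"fn": "servo_tool", "kwargs": {"dp": [[-1.1,-4.3,0.1],[-1.2,-4.25,0.1],[-1.35,-4.25,0.1],[-1.4,-4.2,0.1],[-1.2,-5.25,0]], "rotation": [[0,0,0.025],[0,0,0.026],[0,0,0.025],[0,0,0.025],[0,0,0.021]]}}

```text
t: 33.98
position: [0.4838, 0.1467, 0.2136]
ee_rot: [-0.023, 3.14, -0.001]
wrist_force: [0.9, -0.9, -0.1]
grip_width: 0.606
grasp_force: 30.0
```

Emit:
{"fn": "servo_tool", "kwargs": {"dp": [[-1.3,-5.2,0],[-1.45,-5.2,0],[-1.55,-5.15,0],[-1.65,-5.15,0],[-0.9,-4.2,0.5]], "rotation": [[0,0,0.021],[0,0,0.021],[0,0,0.021],[0,0,0.021],[0,0,0.035]]}}

```text
t: 34.6
position: [0.5461, -0.1052, 0.2092]
ee_rot: [0.168, 3.135, -0.003]
wrist_force: [-0.5, -0.5, 0.3]
grip_width: 0.606
grasp_force: 30.0
```

Emit:
{"fn": "servo_tool", "kwargs": {"dp": [[-1.05,-4.2,0.5],[-1.2,-4.15,0.5],[0,0,0],[0,0,0],[0,0,0]], "rotation": [[0,0,0.035],[0,0,0.035],[0,0,0],[0,0,0],[0,0,0]]}}

```text
t: 35.22
position: [0.557, -0.187, 0.1984]
ee_rot: [-0.272, -3.129, 0.001]
wrist_force: [-0.8, -0.5, -1.2]
grip_width: 0.604
grasp_force: 30.0
```

Run:
```python
from h import *
plan((557.7,-188.4,160,80,30))
S=manip.snapshot("scene");cv2.imwrite("pics/scene8.png",S)
# cover lower long edge near side: expected corners vs. bright/dark edges in scene
p=manip.sense()["position"]; a=np.radians(-10); e=np.array([np.cos(a),np.sin(a)]);n=np.array([-e[1],e[0]])
zb=p[2]-.0516
C=[proj("scene",[*(p[:2]+(s*56.5*e+t*26.5*n)/1000),z])[0].round(1).tolist() for z in(zb,zb+.081) for s,t in((-1,-1),(1,-1),(1,1))]; print(C)
# vertical near corner edges: scan a row through the end silhouettes
g=S.astype(int)
y=int((C[1][1]+C[4][1])/2); print("row",y,[(x,g[y,x].tolist()) for x in range(int(C[2][0])-8,int(C[2][0])+8)])
x=int((C[1][0]*.75+C[0][0]*.25)); yb=C[1][1]*.75+C[0][1]*.25; print("col",x,"pred",yb,[(yy,g[yy,x].tolist()) for yy in range(int(yb)-6,int(yb)+7)])
```

```text
t 35.23 pos [ 557.  -187.   198.4] F [-0.8 -0.5 -1.2] grip 0.604 30.0 q6 -1.91
dp [[-0.05, -0.06, 1.92], [-0.04, -0.07, 1.92]] rot [[-0.0, -0.0, 0.001], [-0.0, -0.0, 0.0]] [(557.7, -188.4, 160, 80, 30)]
[[202.5, 211.6], [239.9, 229.0], [254.5, 217.8], [199.9, 182.0], [238.9, 198.4], [254.1, 187.8]]
row 213 [(246, [125, 127, 126]), (247, [124, 126, 126]), (248, [124, 126, 127]), (249, [125, 127, 127]), (250, [124, 126, 126]), (251, [125, 127, 126]), (252, [125, 127, 127]), (253, [124, 127, 127]), (254, [129, 130, 130]), (255, [142, 142, 145]), (256, [152, 151, 156]), (257, [155, 154, 158]), (258, [156, 155, 159]), (259, [156, 155, 159]), (260, [156, 155, 158]), (261, [155, 154, 158])]
col 230 pred 224.65 [(218, [142, 144, 145]), (219, [142, 143, 144]), (220, [142, 144, 144]), (221, [142, 144, 144]), (222, [141, 143, 143]), (223, [143, 144, 145]), (224, [143, 145, 146]), (225, [149, 150, 152]), (226, [153, 153, 156]), (227, [155, 154, 159]), (228, [155, 154, 158]), (229, [157, 158, 161]), (230, [178, 181, 180])]
```

Emit:
{"fn": "servo_tool", "kwargs": {"dp": [[-0.05,-0.1,1.9],[-0.05,-0.05,1.9],[0,0,0],[0,0,0],[0,0,0]], "rotation": [[0,0,0],[0,0,0],[0,0,0],[0,0,0],[0,0,0]]}}

```text
t: 35.9
position: [0.5587, -0.1902, 0.1611]
ee_rot: [0.273, 3.128, -0.003]
wrist_force: [-0.1, 0.4, -1.4]
grip_width: 0.607
grasp_force: 30.0
```

Run:
```python
from h import *
plan((557.7,-188.4,125,80,8))
S=manip.snapshot("scene");p=manip.sense()["position"]; a=np.radians(-10); e=np.array([np.cos(a),np.sin(a)]);n=np.array([-e[1],e[0]]);g=S.max(2).astype(int)
zb=p[2]-.0516
L=proj("scene",[*(p[:2]+(-56.5*e-26.5*n)/1000),zb+.02])[0]; y=int(round(L[1])); print("left edge",L,y,[(x,g[y,x]) for x in range(int(L[0])-6,int(L[0])+7)])
L=proj("scene",[*(p[:2]+(56.5*e+26.5*n)/1000),zb+.02])[0]; y=int(round(L[1])); print("right edge",L,y,[(x,g[y,x]) for x in range(int(L[0])-6,int(L[0])+7)])
```

```text
t 35.90 pos [ 558.7 -190.2  161.1] F [-0.1  0.4 -1.4] grip 0.607 30.0 q6 -1.91
dp [[0.03, 0.03, 0.72], [0.03, 0.03, 0.72], [0.02, 0.04, 0.72], [0.03, 0.03, 0.72], [0.03, 0.03, 0.73]] rot [[-0.0, 0.0, 0.0], [-0.001, 0.001, 0.0], [0.0, 0.0, 0.0], [-0.0, 0.001, 0.0], [-0.001, -0.0, 0.0]] [(557.7, -188.4, 125, 80, 8)]
left edge [202.77998225 218.5341531 ] 219 [(196, np.int64(155)), (197, np.int64(156)), (198, np.int64(157)), (199, np.int64(157)), (200, np.int64(156)), (201, np.int64(157)), (202, np.int64(158)), (203, np.int64(154)), (204, np.int64(146)), (205, np.int64(146)), (206, np.int64(145)), (207, np.int64(146)), (208, np.int64(145))]
right edge [254.47167069 224.88385087] 225 [(248, np.int64(128)), (249, np.int64(128)), (250, np.int64(127)), (251, np.int64(128)), (252, np.int64(127)), (253, np.int64(128)), (254, np.int64(130)), (255, np.int64(142)), (256, np.int64(156)), (257, np.int64(156)), (258, np.int64(156)), (259, np.int64(157)), (260, np.int64(157))]
```

Emit:
{"fn": "servo_tool", "kwargs": {"dp": [[0.12,0.16,0.4],[0,0,0.3],[0,0,0],[0,0,0]], "rotation": [[0,0,0],[0,0,0],[0,0,0],[0,0,0]]}}

```text
t: 36.45
position: [0.5573, -0.1884, 0.153]
ee_rot: [0.274, 3.13, -0.001]
wrist_force: [-0.2, 0.4, -0.1]
grip_width: 0.605
grasp_force: 30.0
```

Emit:
{"fn": "servo_tool", "kwargs": {"dp": [[0,0,0.7],[0,0,0.7],[0,0,0.7],[0,0,0]], "rotation": [[0,0,0],[0,0,0],[0,0,0],[0,0,0]]}}

```text
t: 36.95
position: [0.5567, -0.1881, 0.1311]
ee_rot: [-0.274, -3.128, 0.0]
wrist_force: [-0.1, 0.1, -1.7]
grip_width: 0.604
grasp_force: 30.0
```

Run:
```python
from h import *
plan((557.7,-188.4,90,80,8))
```

```text
t 36.95 pos [ 556.7 -188.1  131.1] F [-0.1  0.1 -1.7] grip 0.604 30.0 q6 -1.91
dp [[-0.02, -0.0, 0.68], [-0.02, -0.0, 0.69], [-0.02, -0.01, 0.68], [-0.01, 0.0, 0.69], [-0.02, -0.0, 0.68]] rot [[-0.0, -0.0, -0.0], [-0.0, -0.001, -0.0], [-0.0, 0.0, -0.0], [-0.0, -0.0, -0.0], [-0.0, -0.0, -0.0]] []
dp [[-0.02, -0.0, 0.69]] rot [[-0.0, -0.001, -0.0]] [(557.7, -188.4, 90, 80, 8)]
```

Emit:
{"fn": "servo_tool", "kwargs": {"dp": [[-0.05,0,0.7],[-0.05,0,0.7],[0,0,0.7],[0,0,0.7],[0,0,0]], "rotation": [[0,0,0],[0,0,0],[0,0,0],[0,0,0],[0,0,0]]}}

```text
t: 37.58
position: [0.5577, -0.1883, 0.1033]
ee_rot: [-0.274, -3.128, 0.0]
wrist_force: [0.1, -0.2, -0.9]
grip_width: 0.609
grasp_force: 30.0
```

Emit:
{"fn": "servo_tool", "kwargs": {"dp": [[0,0,0.7],[0,0,0.7],[0,0,0.5],[0,0,0],[0,0,0]], "rotation": [[0,0,0],[0,0,0],[0,0,0],[0,0,0],[0,0,0]]}}

```text
t: 38.2
position: [0.5583, -0.1886, 0.0851]
ee_rot: [0.274, 3.129, -0.002]
wrist_force: [0.1, 0.9, -1.0]
grip_width: 0.607
grasp_force: 30.0
```

Run:
```python
from h import *
plan((557.7,-188.4,75,80,8))
```

```text
t 38.20 pos [ 558.3 -188.6   85.1] F [ 0.1  0.9 -1. ] grip 0.607 30.0 q6 -1.91
dp [[0.03, 0.01, 0.51], [0.03, 0.0, 0.5]] rot [[-0.0, 0.0, -0.0], [-0.001, 0.0, -0.0]] [(557.7, -188.4, 75, 80, 8)]
```

Emit:
{"fn": "servo_tool", "kwargs": {"dp": [[0.05,0,0.5],[0,0,0.3],[0,0,0.1],[0,0,0],[0,0,0]], "rotation": [[0,0,0],[0,0,0],[0,0,0],[0,0,0],[0,0,0]]}}

```text
t: 38.83
position: [0.5578, -0.1886, 0.0761]
ee_rot: [0.274, 3.129, -0.002]
wrist_force: [0.2, -0.9, -1.6]
grip_width: 0.609
grasp_force: 30.0
```

Emit:
{"fn": "servo_tool", "kwargs": {"dp": [[0,0,0.1],[0,0,0]], "rotation": [[0,0,0],[0,0,0]]}}

```text
t: 39.08
position: [0.5577, -0.1885, 0.0751]
ee_rot: [-0.274, -3.13, 0.001]
wrist_force: [-1.7, 0.2, -0.9]
grip_width: 0.609
grasp_force: 30.0
```

Emit:
{"fn": "servo_tool", "kwargs": {"dp": [[0,0,0.06],[0,0,0]], "rotation": [[0,0,0],[0,0,0]]}}

```text
t: 39.33
position: [0.5578, -0.1885, 0.0746]
ee_rot: [0.274, 3.129, -0.002]
wrist_force: [0.0, 0.3, 0.7]
grip_width: 0.605
grasp_force: 30.0
```

Emit:
{"fn": "servo_tool", "kwargs": {"dp": [[0,0,0.04],[0,0,0]], "rotation": [[0,0,0],[0,0,0]]}}

```text
t: 39.58
position: [0.5578, -0.1885, 0.0746]
ee_rot: [0.274, 3.129, -0.002]
wrist_force: [-2.5, 0.7, 4.9]
grip_width: 0.608
grasp_force: 30.0
```

Emit:
{"fn": "servo_tool", "kwargs": {"dp": [[0,0,0],[0,0,0],[0,0,0],[0,0,-2],[0,0,-5]], "rotation": [[0,0,0],[0,0,0],[0,0,0],[0,0,0],[0,0,0]], "gripper": 0.85}}

```text
t: 40.2
position: [0.556, -0.1876, 0.1422]
ee_rot: [-0.274, -3.124, -0.003]
wrist_force: [0.3, 0.4, 0.4]
grip_width: 0.845
grasp_force: 0.0
```

Emit:
{"fn": "servo_tool", "kwargs": {"dp": [[0,0,-5],[0,5,0],[0,5,0],[0,5,0],[0,5,0]], "rotation": [[0,0,0],[0,0,0],[0,0,0],[0,0,0],[0,0,0]]}}

```text
t: 40.83
position: [0.5926, 0.0101, 0.1938]
ee_rot: [0.275, 3.129, -0.001]
wrist_force: [0.6, -1.3, -0.1]
grip_width: 0.849
grasp_force: 0.0
```

Emit:
{"fn": "servo_tool", "kwargs": {"dp": [[0,5,0],[0,0,0]], "rotation": [[0,0,0],[0,0,0]]}}

```text
t: 41.08
position: [0.6011, 0.0613, 0.1936]
ee_rot: [-0.266, -3.13, 0.0]
wrist_force: [-0.5, 0.9, -1.2]
grip_width: 0.849
grasp_force: 0.0
```

Run:
```python
from h import *
T=manip.snapshot("top");S=manip.snapshot("scene");cv2.imwrite("pics/top9.png",T);cv2.imwrite("pics/scene9.png",S)
print(manip.sense()["position"],manip.sense()["t"])
g=T.max(2).astype(int); h=S.max(2).astype(int)
b=cv2.absdiff(T[145:215,285:340],cv2.imread("pics/top7.png")[145:215,285:340]).max(2)>18; print("changed",rect("top",b,.104,(285,145)))
a=np.radians(-10); e=np.array([np.cos(a),np.sin(a)]);n=np.array([-e[1],e[0]]);c=np.array([557.7,-188.4])
q=lambda s,t,z,v="scene":proj(v,[*((c+s*e+t*n)/1000),z])[0]
for s,t in((-56.5,-26.5),(56.5,26.5)):
    for z in(.035,.09): L=q(s,t,z);y=int(round(L[1]));x=int(round(L[0]));print("edge",L.round(1),h[y,x-4:x+6])
for s in(-40,0,40):
    for z,nm in((.104,"top"),(.023,"rim")): L=q(s,-26.5,z);y=int(round(L[1]));x=int(round(L[0]));print(nm,s,L.round(1),h[y-4:y+6,x])
# bystanders / bar knob: compare with first pictures
for nm,r in(("tape",(225,285,205,235)),("screws",(235,270,95,135))):
    A=cv2.imread("pics/top0.png")[r[2]:r[3],r[0]:r[1]];B=T[r[2]:r[3],r[0]:r[1]];print(nm,cv2.absdiff(A,B).max())
A=cv2.imread("pics/top3.png")[135:160,165:195];print("bar",cv2.absdiff(A,T[135:160,165:195]).max())
```

```text
[0.60093697 0.05802979 0.19352612] 41.175
changed (array([ 557.8, -186.9]), 117.7, 57.4, -10.1, 106)
edge [205.6 249.1] [156 174 195 195 175 143 138 139 138 138]
edge [204.  231.3] [153 154 153 151 147 141 140 140 146 153]
edge [254.8 255.7] [123 122 122 124 136 150 155 156 156 156]
edge [254.6 237.8] [154 143 126 124 135 150 151 151 151 152]
top -40 [208.7 229.2] [181 186 187 186 186 179 153 140 139 139]
rim -40 [210.8 255.4] [138 139 138 138 137 119  77  59  57  95]
top 0 [221.5 235.4] [169 184 187 187 186 177 158 142 139 138]
rim 0 [223.1 261.9] [137 138 139 137 126  88  62  56  69 136]
top 40 [234.7 241.8] [186 186 187 187 185 168 145 138 138 138]
rim 40 [235.8 268.6] [138 139 139 137 126  85  61  58  65 110]
tape 85
screws 75
bar 56
```

Run:
```python
from h import *
A,B=cv2.imread("pics/scene0.png"),cv2.imread("pics/scene9.png")
for nm,r in(("tape",(208,242,192,220)),("screws",(315,355,225,250))): print(nm,np.mean(cv2.absdiff(A,B)[r[2]:r[3],r[0]:r[1]]),cv2.absdiff(A,B)[r[2]:r[3],r[0]:r[1]].max())
print(np.mean(cv2.absdiff(A,B)[240:250,100:110]))
T=cv2.imread("pics/top7.png");Z=cv2.imread("pics/top0.png")
for r in((225,285,205,235),(235,270,95,135)):print(cv2.absdiff(T,Z)[r[2]:r[3],r[0]:r[1]].max())
```

```text
tape 2.2657563025210083 40
screws 1.9066666666666667 5
2.2533333333333334
8
9
```

Run:
```python
from h import *
A,B=cv2.imread("pics/scene3.png"),cv2.imread("pics/scene9.png")
for r in((300,330,120,145),(300,320,145,175)): print(cv2.absdiff(A,B)[r[2]:r[3],r[0]:r[1]].max())
print(manip.sense()["joint_vel"].round(3)); print(manip.hand_in())
```

```text
131
125
[-0.035 -0.002  0.005 -0.003 -0.001  0.002]
the job is handed in; nothing more can be done
None
```

The pack is stacked in the nest in the order asked and handed in at about 41 s, with contact heights and camera measurements agreeing. The last picture check on the bar gave large differences, probably the arm in view, and I handed in without resolving it; I had left the bar at about 1.77 rad, past upright.

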